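# Pack the dropper kit and snap the case shut

## Robot

A 6-joint arm with a two-finger parallel gripper is mounted at the origin on the work surface; the furniture and walls round the work are solid. World frame = base frame: x ahead of the robot, y to its left, z up, the work surface at z = 0. Lengths are in mm, angles in rad, forces in N, time in s.
With the tool pointing down it reaches from about 275 to 750 mm from the base axis. Payload 10.2 kg.
Tool frame: the origin (TCP) lies midway between the tips of the shut fingers; the grasp point (between the pads) lies 19 mm behind it; z points along the fingers, y is the line along which they close (so a half turn about z gives the same grasp; the last joint's range is limited). The gripper opens to 85 mm and grips with 20 to 120 N. Pads are 22 mm wide; open, the fingers measure 114 mm over their backs; the gripper's body (76 mm by 85 mm) begins 54 mm behind the grasp point. The pads swing forward as they close: fully open they stand 13 mm farther back than shut.
Start: joints at [1.06, 0.313, 1.498, -0, 1.331, -0.223], TCP at [149.031, 503.409, 231.294] pointing down, gripper open.
Joint ranges: [-2.94, 2.94], [-0.97, 2.17], [0.19, 2.56], [-1.23, 4.37], [0.02, 3.11], [-2.88, 2.88]. Speed limits (rad/s): [2.39, 2.39, 3.01, 3.14, 3.14, 3.14].

## Interface

Orientations are given as a unit quaternion [w, x, y, z].
In Python, from rig import sense, capture, finish_job, find_in, place_of gives the robot as it stands. The module is installed in compiled form; this text tells all that it offers.
- The arm moves only by the shell command python3 -m jog 'ROWS' [FORCE]. ROWS is JSON, a list of rows, each an object of numbers: "tx", "ty", "tz": the shift along the tool's x, y, z in mm; "ax", "ay", "az": the turn, a rotation vector about the tool's x, y, z in rad; "jaw": the closure, from -1 (fully open) to 1 (shut), so that 0 is half open. In form: [{"tx": .., "ty": .., "tz": .., "ax": .., "ay": .., "az": .., "jaw": ..}, ...]. A call has 1 to 5 rows; each row shifts and turns the commanded pose from where the row before left it, along the tool's axes as they then stand; what a row does not reach is not made up. A row lasts 1/8 s, in which the tool goes at most 62.5 mm and 10.7 degrees, less where a joint would pass 70% of its speed; a pose out of reach is approached as far as the arm can. A call with a gripper value outside its range is refused whole. The fingers move at their own pace and stop on an object; FORCE is the grip in N (left out, the last holds). Time passes only in rows, so rows that do not move let the fingers close. It gives the time, the measured TCP pose, the force, the opening and the grip force at its end, in the units of the state.
- sense(): the state, without advancing time (a new reading comes with each control period).
- capture(name): name is "side" or "top"; returns a dict with "color" (384x512x3 uint8, red, green, blue), "depth" (384x512 float32, mm along the optical axis (not along the pixel's ray), 0 where there is no reading), "fx", "fy", "cx", "cy" (pixels), "camera_from_world" (4x4, takes a point from world to camera coordinates). Camera axes: x right, y up, looking along -z (the intrinsics and any distortion apply to the point x, -y, -z); pixel columns grow to the right and rows downward; lengths in mm; the calibration is good to about 2 mm. A picture is of the moment at which its call begins.
- finish_job(): hands the job in; it is judged then, once.
Trained networks look in the newest picture that a camera, given by its name, has taken for a name from the list of things; names that differ only in an ending like _2 or _b are one class to them, and where a whole thing is asked for, a point or a joint stands for the part that bears it (a point fixed in the world has none). Each returns a list of dicts, best first, with "conf" (0 to 1); they miss things now and then, are a little off and sometimes report something else, mostly with a low value. They report only what shows in the picture. A call takes as long as a camera call. They do not tell look-alikes from the thing itself.
- find_in(query, camera): "centre" ([column, row] in pixels, amid what is visible of it).
- place_of(query, camera): "centre" ([column, row] in pixels: a listed point, or the origin of a listed thing).
The state is a dict: "time_s": time; "joints": joint angles; "dq": joint speeds; "tau": joint torques, N m; "eef_pos": TCP position; "ee_rot": TCP orientation; "force": force on the tool from outside, world axes, zero at the start; "wrist_torque": the same for the moment, N m; "grip_width": opening from 0.0 (shut) to 1.0 (fully open); "grip_force": force on a finger pad.
Only numpy, scipy, OpenCV 4.12 (cv2) and the standard library are available. Lean on these libraries where they do the work, as an engineer would, in place of code of your own. Each camera call takes 0.05 s, during which the arm holds its last target. There are 200 camera calls.

## Task

Pack the open instrument case on the bench: lay the pen that was left across its rim flat in the narrow compartment and lay the standing dropper bottle down gently on its side in the wide one, with the lid kept open until nothing stands above the rim. Then close the lid and press its front edge down until the spring catch snaps and the lid stays flush. Leave the other things on the bench where they are.

Things in the scene. Friction and masses are not known exactly. Their poses are not given: they have to be found in the camera images.
- case: Open grey plastic case fixed to the bench, 142 x 212 mm, rim 44 mm up, walls 4 mm. Origin: centre of its underside; x from front to hinged back, y along the 212 mm side, z up. A 4 mm divider of rim height runs along x at y = -36 mm between the narrow (y -102 to -38) and wide (y -34 to +102) compartments. A black spring catch, 32 mm wide, stands 11 mm out of the middle of the front.
- wide_floor (a point): Centre of the inner floor of the wide compartment (134 mm along x, 136 along y, 38 deep; floor 6 mm above the bench); axes as case.
- narrow_floor (a point): Centre of the inner floor of the narrow compartment (134 mm along x, 64 along y, 38 deep; floor 6 mm above the bench); axes as case.
- lid (a joint): Angle of the flat lid: 0 shut flush, 1.57 upright, stop at 1.95 leaning back. A stiff hinge (friction 0.13 N m) holds it at any angle; pushing near its front edge takes 1 to 2 N. At about 0.05 it meets the spring catch and stops; a steady push of about 8 N (up to 12) down on the front edge snaps it under the catch, which holds it at 0.
- lid_hinge (a point): Middle of the lid's hinge line (76.5 mm behind the case's origin, 47 mm up), which runs along the case's y. Axes turn with the lid; at angle 0 they are the case's. The lid extends 146 mm from here to the point's -x, 212 mm wide; inner face 2 mm below the line, outer face 4 mm above it (5.5 mm on the raised panel, which ends 18 mm from the edges).
- lid_tab (a point): Outer face of the small tab (30 mm wide) that stands 13 mm out of the middle of the lid's front edge: the place to press. It lies 152 mm from the hinge line towards the lid's front, with the lid's axes.
- pen: Capped felt pen, 120 mm long, 12 x 11 mm, about 20 g (10 x 10 mm square to the touch, centred 1 mm to +x of the origin; it does not roll). At the start it lies across the narrow compartment, about along the case's y, on the divider and the side wall, 44 mm above the bench. Origin: centre of its underside; y along it, z up at the start.
- dropper: Amber dropper bottle standing on the bench, 102 mm tall, about 90 g: round body 32 mm across up to 62 mm (shoulder to 70 mm), black collar 24 mm across from 62 to 77 mm, black rubber bulb 13 mm across on top (rigid). Origin: centre of its base; z along the bottle towards the bulb.
- dropper_middle (a point): Point on the dropper bottle's axis 50 mm from its base; axes as dropper.
- eraser: Bystander: small eraser, 19 x 42 x 12 mm, lying on the bench to the right, nearer the robot than the bottle; origin: centre of its underside.
- buds: Bystander: clear tub of cotton buds, 77 mm across, 80 mm high, standing to the right by the back wall; origin: centre of its base.
Things that resemble listed ones, but are neither listed nor needed, are in the scene too. Leave any green look-alike of the dropper alone.

How it is judged (in metres and radians):
On the way:
1. The pen lies flat in the narrow compartment and the bottle lies on its side in the wide one, both below the rim, while the lid is still open (more than 0.4 rad) (y of pen in the frame of case between -0.104 and -0.036 m and x of pen in the frame of case between -0.067 and 0.067 m and z of pen in the frame of case below 0.03 m and angle between pen's own y axis and vertical between 1.45 and 1.69 rad and y of dropper_middle in the frame of case between -0.034 and 0.102 m and x of dropper_middle in the frame of case between -0.067 and 0.067 m and z of dropper_middle in the frame of case below 0.036 m and angle between dropper's own z axis and vertical between 1.2 and 1.95 rad and value of joint lid above 0.4 rad), for 0.2 s.
At the end, for the whole second after the job is handed in: Lid shut under its catch (below 0.018 rad); pen level within 7 degrees in the narrow compartment, its origin under 30 mm above the case's underside; bottle on its side in the wide one, axis level within 21 degrees, its middle under 36 mm above the case's underside; both at rest (value of joint lid below 0.018 rad and y of pen in the frame of case between -0.104 and -0.036 m and x of pen in the frame of case between -0.067 and 0.067 m and z of pen in the frame of case below 0.03 m and angle between pen's own y axis and vertical between 1.45 and 1.69 rad and y of dropper_middle in the frame of case between -0.034 and 0.102 m and x of dropper_middle in the frame of case between -0.067 and 0.067 m and z of dropper_middle in the frame of case below 0.036 m and angle between dropper's own z axis and vertical between 1.2 and 1.95 rad and linear speed of each of dropper, pen below 0.02 m/s); the robot touches nothing.
It fails at once if The bottle falls or flies loose, faster than 1 m/s (linear speed of dropper above 1 m/s and contact force between the fingers and dropper below 0.1 N).
It fails at once if The eraser or the tub of cotton buds is moved by more than 30 mm (distance of any of eraser, buds from where it was at the start of the episode above 0.03 m).
It also fails if it takes over 69 s, if anything falls off the work surface, if the arm or the gripper's body presses on something with over 40 N, if the wrist force passes 120 N, or if a joint passes its speed limit or range.

## Working session

There is one attempt and no reset: what is moved stays moved. The work goes in short steps, Python scripts to look and compute and a shell command to move; the robot and the scene stay as the last step left them, time stands still between calls to the robot, and variables do not carry over. Pictures are saved under pics/ and viewed, at most 10 in all, crops included, and the job is handed in when it is done.

```bash
mkdir -p pics; cat > h.py <<'E'
import numpy as np, cv2
from rig import sense, capture, finish_job, find_in, place_of
def proj(c,P):
    p=c["camera_from_world"]@np.r_[P,1]; return c["fx"]*p[0]/-p[2]+c["cx"], c["fy"]*-p[1]/-p[2]+c["cy"]
def ray(c,uv):
    M=np.linalg.inv(c["camera_from_world"]); d=np.array([(uv[0]-c["cx"])/c["fx"],-(uv[1]-c["cy"])/c["fy"],-1.])
    return M[:3,3],M[:3,:3]@d
def at_z(c,uv,z):
    o,d=ray(c,uv); return o+d*(z-o[2])/d[2]
def at_depth(c,uv,r=1):
    u,v=int(round(uv[0])),int(round(uv[1])); a=c["depth"][max(v-r,0):v+r+1,max(u-r,0):u+r+1]; a=a[a>0]
    if not len(a): return None
    o,d=ray(c,uv); return o+d*np.median(a)
def cloud(c):
    v,u=np.mgrid[:384,:512]; o,_=ray(c,(0,0)); M=np.linalg.inv(c["camera_from_world"])[:3,:3]
    d=np.stack([(u-c["cx"])/c["fx"],-(v-c["cy"])/c["fy"],-np.ones_like(u,float)],-1)
    return o+(d@M.T)*c["depth"][...,None]
E
cat > look.py <<'E'
from h import *
np.set_printoptions(precision=1,suppress=True)
ims=[]
for n in("top","side"):
    c=capture(n); ims.append(c["color"][...,::-1])
    for q in("case","pen","dropper","dropper_middle","eraser","buds","lid_hinge","lid_tab","wide_floor","narrow_floor"):
        r=place_of(q,n)[:3]
        for d in r: print(n,q,round(d["conf"],2),np.array(d["centre"]),at_depth(c,d["centre"]))
cv2.imwrite("pics/a.png",cv2.resize(np.vstack(ims),None,fx=.78,fy=.78)); cv2.imwrite("pics/top.png",ims[0]); cv2.imwrite("pics/side.png",ims[1])
E
python3 look.py; python3 -c "
from rig import sense;print(sense())"
```

```text
top case 0.77 [180.9 170.8] [493.9 164.5   6.9]
top pen 0.56 [208.9 171.1] [484.7  94.3  53.2]
top dropper 0.77 [305.6 161.1] [ 502.4 -121.8   52.5]
top dropper 0.65 [269.3 152.2] [519.4 -40.6  78.9]
top dropper 0.54 [285.8 193.9] [427.5 -74.   77.1]
top dropper_middle 0.66 [306.4 155.5] [ 511.1 -121.6   74.4]
top dropper_middle 0.58 [287.7 192.8] [428.1 -77.1  93.5]
top dropper_middle 0.54 [270.  151.5] [521.  -42.2  78.7]
top eraser 0.46 [331.4 230.7] [ 347.3 -179.2   12.2]
top buds 0.69 [365.7 172.3] [ 469.8 -247.1   82.9]
top lid_hinge 0.71 [180.8 134.2] [582.2 165.3   1.7]
top lid_tab 0.61 [169.8 104.4] [655.8 191.7   0.1]
top lid_tab 0.59 [166.3 168. ] [501.4 198.7   6.8]
top wide_floor 0.66 [164.4 167.2] [503.2 202.9   7.9]
top narrow_floor 0.56 [210.  174.2] [484.5  96.8   6.1]
side case 0.65 [256.9 271.8] [488.2 164.6   6.2]
side pen 0.59 [253.4 237.5] [488.3 102.5  49.8]
side dropper 0.88 [229.1 180.5] [528.7 -31.4  96.6]
side dropper 0.85 [267.  188.6] [430.9 -65.   14. ]
side dropper 0.77 [228.3 202.2] [534.1 -21.7  28. ]
side dropper_middle 0.66 [230.6 191.1] [526.8 -25.
[... 515 characters left out ...]
.1, 'joints': array([ 1.05960729e+00,  3.12931810e-01,  1.49771881e+00,  3.95349906e-06,
        1.33100613e+00, -2.23399237e-01]), 'dq': array([-9.87257633e-05, -2.25410714e-03,  1.83539620e-04,  7.54115101e-04,
        7.75322151e-04,  1.06146982e-03]), 'tau': array([-9.83848586e-04, -4.12157571e+01, -2.59899026e+01, -2.05915981e-04,
        4.13327962e-04, -2.80153245e-06]), 'eef_pos': array([149.02214674, 503.40409464, 231.27080115]), 'ee_rot': array([-1.33003241e-05,  1.43399304e-01,  9.89664912e-01, -2.92211128e-05]), 'force': array([-0.13877254,  0.11894056, -0.64428526]), 'wrist_torque': array([0.05926962, 0.015794  , 0.0537304 ]), 'grip_force': 0.0, 'grip_width': 0.9976928822851412}
```

View pics/a.png

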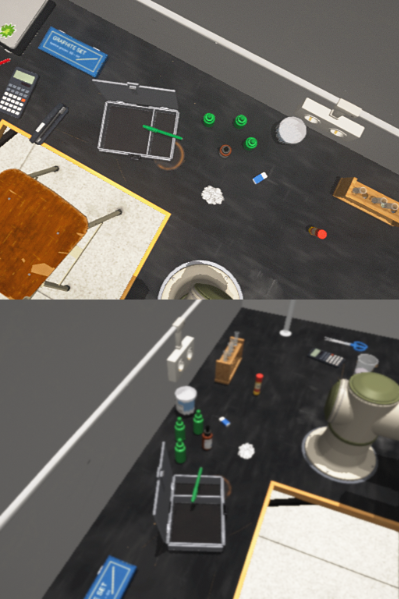

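The top view shows the case around (181,170) and a green pen across its narrow side. There are three green bottles at (269,152), (307,155) and (321,182). The only amber one, with a black bulb, is at (288,193). I'll check it in an enlarged crop and fit the geometry.

```bash
cat > m.py <<'E'
from h import *
np.set_printoptions(precision=1,suppress=True)
c=capture("top"); s=capture("side")
im=c["color"][130:220,110:340,::-1]; a=cv2.resize(im,None,fx=3,fy=3,interpolation=cv2.INTER_CUBIC)
b=cv2.resize(s["color"][150:300,180:330,::-1],None,fx=2,fy=2,interpolation=cv2.INTER_CUBIC)
o=np.zeros((a.shape[0]+b.shape[0],a.shape[1],3),np.uint8); o[:a.shape[0]]=a; o[a.shape[0]:,:b.shape[1]]=b; cv2.imwrite("pics/b.png",o)
for n,k in(("top",c),("side",s)):
    P=cloud(k); hsv=cv2.cvtColor(k["color"],cv2.COLOR_RGB2HSV)
    reg=(k["depth"]>0)&(P[...,0]>380)&(P[...,0]<600)&(P[...,1]>20)&(P[...,1]<300)
    green=(hsv[...,1]>110)&(hsv[...,0]>35)&(hsv[...,0]<90)
    rim=P[reg&~green&(abs(P[...,2]-44)<4)]; print(n,"rim",len(rim),cv2.minAreaRect(rim[:,:2].astype(np.float32)),rim[:,2].mean())
    g=P[reg&green&(P[...,2]>40)]; print("pen",len(g),cv2.minAreaRect(g[:,:2].astype(np.float32)),np.median(g[:,2]),g[:,:2].min(0),g[:,:2].max(0))
    m=(P[...,0]>390)&(P[...,0]<470)&(P[...,1]>-110)&(P[...,1]<-30)&(P[...,2]>8)&(hsv[...,0]*1.<200)&~green&(k["depth"]>0)
    for z0,z1 in((8,30),(30,60),(62,78),(80,110)):
        q=P[m&(P[...,2]>z0)&(P[...,2]<z1)]; 
        if len(q): print("bottle",z0,len(q),q.min(0),q.max(0),q.mean(0))
    l=P[(k["depth"]>0)&(P[...,2]>60)&(P[...,0]>530)&(P[...,1]>20)&(P[...,1]<300)]
    if len(l): print("lid",len(l),l.min(0),l.max(0))
E
python3 m.py
```

```text
top rim 966 ((496.11383056640625, 168.19912719726562), (219.03297424316406, 157.53810119628906), 80.62417602539062) 43.18450756046541
pen 228 ((489.7694396972656, 97.61390686035156), (116.83757019042969, 11.19972038269043), 72.02379608154297) 53.05527945221172 [468.2  43. ] [511.2 152.6]
bottle 8 14 [416.3 -87.1  11.3] [436.1 -64.4  26.7] [422.3 -73.1  18.2]
bottle 30 51 [416.1 -95.6  32.1] [449.1 -64.8  59.9] [426.9 -78.6  52.7]
bottle 62 62 [419.8 -95.1  62.1] [446.  -66.8  78. ] [431.7 -79.6  72. ]
bottle 80 35 [427.2 -86.1  80. ] [438.  -70.1 103.9] [432.4 -80.   96.7]
lid 6971 [557.2  20.   60. ] [870.8 299.8 377.5]
side rim 870 ((498.8094177246094, 170.85003662109375), (219.44590759277344, 155.9284210205078), 80.54654693603516) 42.32469092688492
pen 195 ((491.2164306640625, 98.75306701660156), (118.52310180664062, 11.740358352661133), 71.04220581054688) 51.57761024517106 [470.   42.6] [513.  155.3]
bottle 8 72 [419.1 -77.5   8.2] [450.6 -61.1  29.8] [436.8 -67.1  19.8]
bottle 30 122 [419.8 -91.4  30.2] [451.  -62.8  59.8] [436.5 -69.3  47.6]
bottle 62 61 [425.1 -88.6  62. ] [446.2 -66.6  77.1] [436.5 -74.   71.4]
bottle 80 37 [428.7 -82.9  80.3] [441.6 -72.9 101.1] [436.2 -76.8  91.9]
lid 39891 [560.3  20.   60. ] [872.8 300.  603. ]
```

View pics/b.png

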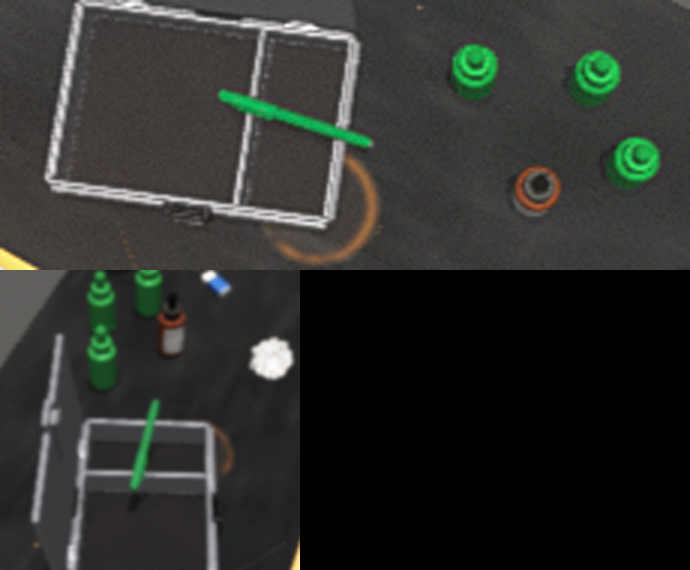

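The crop confirms it. The bottle at (288,193) is amber with a pale label and black bulb, and the other three are all green. I'll fit the case precisely, then write a row planner.

```bash
cat >> h.py <<'E'
from scipy.spatial.transform import Rotation as Ro
def q2R(q): return Ro.from_quat([q[1],q[2],q[3],q[0]])
def down(yaw,pitch=0,az=0):
    """closing axis y at angle yaw (deg) in plan, tool down"""
    y=np.array([np.cos(np.radians(yaw)),np.sin(np.radians(yaw)),0]); z=np.array([0,0,-1.]); return Ro.from_matrix(np.c_[np.cross(y,z),y,z])
def plan(pos,R,n=None,start=None):
    if start is None: s=sense(); p,R0=s["eef_pos"],q2R(s["ee_rot"])
    else: p,R0=start
    pos=np.array(pos,float); rv=(R0.inv()*R).as_rotvec(); d=pos-p
    if n is None: n=max(1,int(np.ceil(max(np.linalg.norm(d)/55,np.linalg.norm(rv)/.18))))
    out=[]
    for i in range(n):
        Rc=R0*Ro.from_rotvec(rv*i/n); t=Rc.inv().apply(d/n); a=rv/n
        out.append({k:round(float(v),r) for k,v,r in zip(("tx","ty","tz","ax","ay","az"),(*t,*a),(1,1,1,3,3,3)) if abs(v)>10**-r/2})
    import json
    for i in range(0,n,5): print(json.dumps(out[i:i+5]))
    return pos,R
E
cat > fit.py <<'E'
from h import *
from scipy.optimize import least_squares
np.set_printoptions(precision=2,suppress=True)
def segd(p,a,b):
    t=np.clip(((p-a)@(b-a))/((b-a)@(b-a)),0,1); return np.linalg.norm(p-(a+t[:,None]*(b-a)),axis=1)
A=np.array; x,y=69,104; segs=[(A([-x,-y]),A([-x,y])),(A([x,-y]),A([x,y])),(A([-x,-y]),A([x,-y])),(A([-x,y]),A([x,y])),(A([-x,-36]),A([x,-36]))]
for n in("top","side"):
    k=capture(n); P=cloud(k); hsv=cv2.cvtColor(k["color"],cv2.COLOR_RGB2HSV)
    green=cv2.dilate(((hsv[...,1]>110)&(hsv[...,0]>35)&(hsv[...,0]<90)).astype(np.uint8),np.ones((5,5)))>0
    r=P[(k["depth"]>0)&(abs(P[...,2]-44)<3.5)&~green&(P[...,0]>380)&(P[...,0]<600)&(P[...,1]>20)&(P[...,1]<300)][:,:2]
    def f(v):
        c,s=np.cos(v[2]),np.sin(v[2]); q=(r-v[:2])@A([[c,-s],[s,c]]); return np.min([segd(q,*g) for g in segs],0)
    o=least_squares(f,[495,167,-.164],loss="soft_l1",f_scale=2); print(n,o.x,np.degrees(o.x[2]),np.median(f(o.x)))
    print([(q,at_z(k,d["centre"],z)) for q,z in(("lid_tab",200),("lid_hinge",47)) for d in place_of(q,n)[:1]])
    R=cv2.Rodrigues(A([0,0,o.x[2]]))[0]
    l=((P-A([o.x[0],o.x[1],0]))@R); m=(k["depth"]>0)&(l[...,2]>70)&(l[...,0]>40)&(l[...,0]<170)&(abs(l[...,1])<100)&(l[...,2]<200)
    if m.sum(): print("lid fit",np.polyfit(l[m][:,2],l[m][:,0],1),m.sum())
E
python3 fit.py
```

```text
top [498.52 167.86  -0.16] -9.24412543420235 1.4207873057115847
[('lid_tab', array([593.77, 153.36, 200.  ])), ('lid_hinge', array([576.74, 160.75,  47.  ]))]
lid fit [ 0.1  70.07] 2021
side [501.01 169.88  -0.16] -9.219464489730989 1.2433863982711415
[('lid_tab', array([591.94, 156.4 , 200.  ])), ('lid_hinge', array([570.63, 157.94,  47.  ]))]
lid fit [ 0.1  69.54] 1461
```

```bash
python3 -c "
from h import *
st=plan([490.5,98.2,120],down(-18.5)); print('or'); plan([490.5,98.2,120],down(161.5))"
```

```text
[{"tx": -44.2, "ty": -29.2, "tz": 11.1, "az": 0.161}, {"tx": -48.3, "ty": -21.7, "tz": 11.1, "az": 0.161}, {"tx": -51.2, "ty": -13.7, "tz": 11.1, "az": 0.161}, {"tx": -52.7, "ty": -5.3, "tz": 11.1, "az": 0.161}, {"tx": -52.9, "ty": 3.2, "tz": 11.1, "az": 0.161}]
[{"tx": -51.7, "ty": 11.6, "tz": 11.1, "az": 0.161}, {"tx": -49.2, "ty": 19.7, "tz": 11.1, "az": 0.161}, {"tx": -45.4, "ty": 27.3, "tz": 11.1, "az": 0.161}, {"tx": -40.5, "ty": 34.2, "tz": 11.1, "az": 0.161}, {"tx": -34.5, "ty": 40.2, "tz": 11.1, "az": 0.161}]
or
[{"tx": -44.2, "ty": -29.2, "tz": 11.1, "az": -0.154}, {"tx": -39.3, "ty": -35.6, "tz": 11.1, "az": -0.154}, {"tx": -33.4, "ty": -41.2, "tz": 11.1, "az": -0.154}, {"tx": -26.7, "ty": -45.8, "tz": 11.1, "az": -0.154}, {"tx": -19.3, "ty": -49.3, "tz": 11.1, "az": -0.154}]
[{"tx": -11.6, "ty": -51.7, "tz": 11.1, "az": -0.154}, {"tx": -3.5, "ty": -52.9, "tz": 11.1, "az": -0.154}, {"tx": 4.6, "ty": -52.8, "tz": 11.1, "az": -0.154}, {"tx": 12.6, "ty": -51.5, "tz": 11.1, "az": -0.154}, {"tx": 20.3, "ty": -48.9, "tz": 11.1, "az": -0.154}]
```

```bash
python3 -m jog '[{"tx": -44, "ty": -29, "tz": 11, "az": 0.16, "jaw":0}, {"tx": -48, "ty": -22, "tz": 11, "az": 0.16, "jaw":0}, {"tx": -51, "ty": -14, "tz": 11, "az": 0.16, "jaw":0}, {"tx": -53, "ty": -5, "tz": 11, "az": 0.16, "jaw":0}, {"tx": -53, "ty": 3, "tz": 11, "az": 0.16, "jaw":0}]' 40
python3 -m jog '[{"tx": -52, "ty": 12, "tz": 11, "az": 0.16, "jaw":0}, {"tx": -49, "ty": 20, "tz": 11, "az": 0.16, "jaw":0}, {"tx": -45, "ty": 27, "tz": 11, "az": 0.16, "jaw":0}, {"tx": -40, "ty": 34, "tz": 11, "az": 0.16, "jaw":0}, {"tx": -34, "ty": 40, "tz": 11, "az": 0.16, "jaw":0}]'
python3 -c "
from h import *
st=plan([490.5,98.2,38],down(-18.5))"
```

```text
[{"tx": -40.2, "ty": -26.5, "tz": 17.6, "az": 0.146}, {"tx": -43.7, "ty": -20.4, "tz": 17.6, "az": 0.146}, {"tx": -46.2, "ty": -13.8, "tz": 17.6, "az": 0.146}, {"tx": -47.7, "ty": -6.9, "tz": 17.6, "az": 0.146}, {"tx": -48.2, "ty": 0.1, "tz": 17.6, "az": 0.146}]
[{"tx": -47.7, "ty": 7.1, "tz": 17.6, "az": 0.146}, {"tx": -46.1, "ty": 13.9, "tz": 17.6, "az": 0.146}, {"tx": -43.6, "ty": 20.5, "tz": 17.6, "az": 0.146}, {"tx": -40.2, "ty": 26.6, "tz": 17.6, "az": 0.146}, {"tx": -35.9, "ty": 32.2, "tz": 17.6, "az": 0.146}]
[{"tx": -30.8, "ty": 37.0, "tz": 17.6, "az": 0.146}]schema error: expected keys tx, ty, tz, ax, ay, az, jaw
schema error: expected keys tx, ty, tz, ax, ay, az, jaw
```

```bash
python3 - <<'E'
s=open('h.py').read()
s=s.replace('n=None,start=None):','n=None,start=None,jaw=0):').replace('out.append({k:round(float(v),r) for k,v,r in zip(("tx","ty","tz","ax","ay","az"),(*t,*a),(1,1,1,3,3,3)) if abs(v)>10**-r/2})','out.append({k:round(float(v),r)+0. for k,v,r in zip(("tx","ty","tz","ax","ay","az","jaw"),(*t,*a,jaw),(1,1,1,3,3,3,2))})')
open('h.py','w').write(s)
E
python3 -m jog '[{"tx": -44, "ty": -29, "tz": 11, "ax":0,"ay":0,"az": 0.16, "jaw":0}, {"tx": -48, "ty": -22, "tz": 11, "ax":0,"ay":0,"az": 0.16, "jaw":0}, {"tx": -51, "ty": -14, "tz": 11, "ax":0,"ay":0,"az": 0.16, "jaw":0}, {"tx": -53, "ty": -5, "tz": 11, "ax":0,"ay":0,"az": 0.16, "jaw":0}, {"tx": -53, "ty": 3, "tz": 11, "ax":0,"ay":0,"az": 0.16, "jaw":0}]' 40
python3 -m jog '[{"tx": -52, "ty": 12, "tz": 11, "ax":0,"ay":0,"az": 0.16, "jaw":0}, {"tx": -49, "ty": 20, "tz": 11, "ax":0,"ay":0,"az": 0.16, "jaw":0}, {"tx": -45, "ty": 27, "tz": 11, "ax":0,"ay":0,"az": 0.16, "jaw":0}, {"tx": -40, "ty": 34, "tz": 11, "ax":0,"ay":0,"az": 0.16, "jaw":0}, {"tx": -34, "ty": 40, "tz": 11, "ax":0,"ay":0,"az": 0.16, "jaw":0}]'
python3 -c "
from h import *
st=plan([490.5,98.2,38],down(-18.5)); print(sense()['joints'])"
```

```text
time_s: 2.12
eef_pos: [320.4, 299.5, 176.2]
ee_rot: [0.0, 0.52, 0.854, 0.0]
force: [0.4, 1.6, -0.0]
grip_width: 0.499
grip_force: 0.0
time_s: 2.75
eef_pos: [492.1, 99.0, 121.1]
ee_rot: [0.0, 0.811, 0.584, 0.0]
force: [0.1, 1.3, -0.1]
grip_width: 0.496
grip_force: 0.0
[{"tx": -0.6, "ty": -0.6, "tz": 41.5, "ax": 0.0, "ay": 0.0, "az": 0.0, "jaw": 0.0}, {"tx": -0.6, "ty": -0.6, "tz": 41.5, "ax": 0.0, "ay": 0.0, "az": 0.0, "jaw": 0.0}]
[-3.54135368e-02  3.81134761e-01  1.71269882e+00  8.87473287e-05
  1.04732785e+00  2.87119118e-01]
```

```bash
python3 -m jog '[{"tx": -0.6, "ty": -0.6, "tz": 41, "ax":0,"ay":0,"az": 0, "jaw":0}, {"tx": -0.6, "ty": -0.6, "tz": 26, "ax":0,"ay":0,"az": 0, "jaw":0},{"tx": 0, "ty": 0, "tz": 16, "ax":0,"ay":0,"az": 0, "jaw":0},{"tx": 0, "ty": 0, "tz": 0, "ax":0,"ay":0,"az": 0, "jaw":1},{"tx": 0, "ty": 0, "tz": 0, "ax":0,"ay":0,"az": 0, "jaw":1}]' 40
python3 -m jog '[{"tx": 0, "ty": 0, "tz": 0, "ax":0,"ay":0,"az": 0, "jaw":1},{"tx": 0, "ty": 0, "tz": 0, "ax":0,"ay":0,"az": 0, "jaw":1},{"tx": 0, "ty": 0, "tz": -15, "ax":0,"ay":0,"az": 0, "jaw":1},{"tx": 0, "ty": 0, "tz": -45, "ax":0,"ay":0,"az": 0, "jaw":1},{"tx": 0, "ty": 0, "tz": 0, "ax":0,"ay":0,"az": 0, "jaw":1}]'
cat > pl.py <<'E'
from h import *
np.set_printoptions(precision=1,suppress=True)
for n in("top","side"):
    k=capture(n); P=cloud(k); hsv=cv2.cvtColor(k["color"],cv2.COLOR_RGB2HSV)
    g=(hsv[...,1]>110)&(hsv[...,0]>35)&(hsv[...,0]<90)&(k["depth"]>0)&(P[...,0]>400)&(P[...,0]<600)&(P[...,1]>20)&(P[...,1]<240)
    q=P[g]; print(n,len(q),q.min(0),q.max(0),cv2.minAreaRect(q[:,:2].astype(np.float32)),np.median(q[:,2]))
    cv2.imwrite(f"pics/pen_{n}.png",k["color"][...,::-1])
E
python3 pl.py
```

```text
time_s: 3.38
eef_pos: [490.2, 99.9, 39.3]
ee_rot: [0.001, 0.81, 0.587, 0.001]
force: [0.4, -0.8, 1.8]
grip_width: 0.098
grip_force: 41.3
time_s: 4.0
eef_pos: [491.2, 99.7, 101.8]
ee_rot: [0.002, 0.81, 0.587, 0.003]
force: [-0.5, 0.2, -0.3]
grip_width: 0.1
grip_force: 41.0
top 24 [468.2  43.5 111.4] [477.2  56.  119.5] ((473.2306823730469, 49.01575469970703), (13.568111419677734, 6.640362739562988), 68.94393157958984) 115.27147154026693
side 193 [483.5  69.8   3.8] [541.8 158.2 356.7] ((511.92034912109375, 114.02305603027344), (58.88811111450195, 87.09453582763672), 1.4155642986297607) 112.97178537308844
```

```bash
python3 -m jog '[{"tx":0,"ty":0,"tz":0,"ax":0,"ay":0,"az":0.176,"jaw":1},{"tx":0,"ty":0,"tz":0,"ax":0,"ay":0,"az":0.176,"jaw":1},{"tx":0,"ty":0,"tz":0,"ax":0,"ay":0,"az":0.176,"jaw":1},{"tx":0,"ty":0,"tz":0,"ax":0,"ay":0,"az":0.176,"jaw":1},{"tx":0,"ty":0,"tz":0,"ax":0,"ay":0,"az":0.176,"jaw":1}]'
python3 -m jog '[{"tx":0,"ty":0,"tz":0,"ax":0,"ay":0,"az":0.176,"jaw":1},{"tx":0,"ty":0,"tz":0,"ax":0,"ay":0,"az":0.176,"jaw":1},{"tx":0,"ty":0,"tz":0,"ax":0,"ay":0,"az":0.176,"jaw":1},{"tx":0,"ty":0,"tz":0,"ax":0,"ay":0,"az":0,"jaw":1},{"tx":0,"ty":0,"tz":0,"ax":0,"ay":0,"az":0,"jaw":1}]'
python3 pl.py; python3 -c "
from h import *
s=sense();print(q2R(s['ee_rot']).as_matrix().round(3));plan([488.5,99,62],down(-99.23),jaw=1)"
```

```text
time_s: 4.72
eef_pos: [488.8, 99.7, 97.3]
ee_rot: [-0.0, 0.983, 0.183, -0.001]
force: [-0.3, -0.2, 0.4]
grip_width: 0.097
grip_force: 41.0
time_s: 5.35
eef_pos: [489.2, 99.7, 97.9]
ee_rot: [0.0, 0.997, -0.075, -0.001]
force: [-0.3, 0.3, -0.3]
grip_width: 0.098
grip_force: 41.0
[[ 0.989 -0.151 -0.001]
 [-0.151 -0.989  0.   ]
 [-0.001  0.    -1.   ]]
[{"tx": -0.6, "ty": 0.9, "tz": 36.0, "ax": 0.0, "ay": 0.001, "az": 0.01, "jaw": 1.0}]Traceback (most recent call last):
  File "pl.py", line 6, in <module>
    q=P[g]; print(n,len(q),q.min(0),q.max(0),cv2.minAreaRect(q[:,:2].astype(np.float32)),np.median(q[:,2]))
                           ~~~~~^^^
    return umr_minimum(a, axis, None, out, keepdims, initial, where)
ValueError: zero-size array to reduction operation minimum which has no identity
```

View pics/pen_top.png

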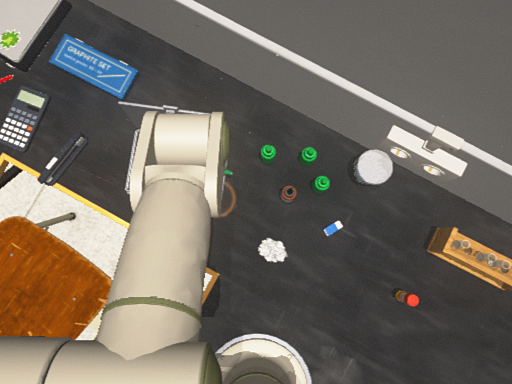

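The arm hides the case from the top camera; only the pen end shows at (228,172). I'll check with the side camera at a lower height.

```bash
python3 -m jog '[{"tx":-0.6,"ty":0.9,"tz":30,"ax":0,"ay":0,"az":0.01,"jaw":1},{"tx":0,"ty":0,"tz":0,"ax":0,"ay":0,"az":0,"jaw":1}]'
python3 - <<'E'
from h import *
np.set_printoptions(precision=1,suppress=True)
k=capture("side"); P=cloud(k); hsv=cv2.cvtColor(k["color"],cv2.COLOR_RGB2HSV)
g=(hsv[...,1]>110)&(hsv[...,0]>35)&(hsv[...,0]<90)&(k["depth"]>0)&(P[...,2]>50)&(P[...,2]<100)&(P[...,1]>60)&(P[...,1]<140)&(P[...,0]<600)
q=P[g]; c,s=np.cos(-.161),np.sin(-.161); l=(q[:,:2]-[499,168])@np.array([[c,-s],[s,c]]); print(len(q),l.min(0),l.max(0),q[:,2].min(),q[:,2].max())
cv2.imwrite("pics/c.png",cv2.resize(k["color"][180:310,170:330,::-1],None,fx=3,fy=3))
E
```

```text
time_s: 5.65
eef_pos: [487.5, 99.0, 66.9]
ee_rot: [0.0, 0.997, -0.081, -0.002]
force: [-0.5, 0.0, -0.8]
grip_width: 0.1
grip_force: 41.0
162 [-59.8 -71.4] [ 55.7 -62.2] 70.77119212335197 82.91684017597424
```

View pics/c.png

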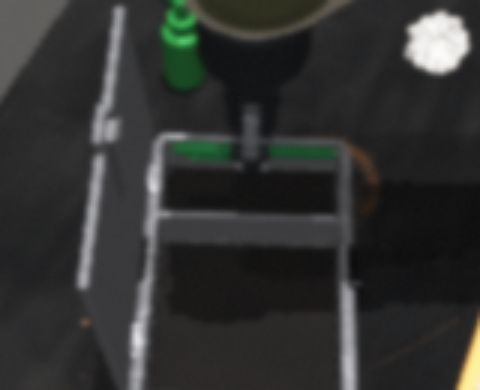

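The pen is held level at about pixels (170–340, 150) of the crop, along the case's x and within the rim. I'll lower and release it.

```bash
python3 -m jog '[{"tx":1.5,"ty":0,"tz":30,"ax":0,"ay":0,"az":0,"jaw":1},{"tx":0,"ty":0,"tz":20,"ax":0,"ay":0,"az":0,"jaw":1},{"tx":0,"ty":0,"tz":8,"ax":0,"ay":0,"az":0,"jaw":1},{"tx":0,"ty":0,"tz":0,"ax":0,"ay":0,"az":0,"jaw":1},{"tx":0,"ty":0,"tz":0,"ax":0,"ay":0,"az":0,"jaw":0.6}]'
python3 -m jog '[{"tx":0,"ty":0,"tz":0,"ax":0,"ay":0,"az":0,"jaw":0.6},{"tx":0,"ty":0,"tz":-25,"ax":0,"ay":0,"az":0,"jaw":0.6},{"tx":0,"ty":0,"tz":-60,"ax":0,"ay":0,"az":0,"jaw":0.6},{"tx":0,"ty":0,"tz":-60,"ax":0,"ay":0,"az":0,"jaw":0},{"tx":0,"ty":0,"tz":0,"ax":0,"ay":0,"az":0,"jaw":0}]'
python3 - <<'E'
from h import *
np.set_printoptions(precision=1,suppress=True)
k=capture("side"); P=cloud(k); hsv=cv2.cvtColor(k["color"],cv2.COLOR_RGB2HSV)
g=(hsv[...,1]>110)&(hsv[...,0]>35)&(hsv[...,0]<90)&(k["depth"]>0)&(P[...,2]<60)&(P[...,1]>60)&(P[...,1]<140)&(P[...,0]<570)
q=P[g]; c,s=np.cos(-.161),np.sin(-.161); l=(q[:,:2]-[499,168])@np.array([[c,-s],[s,c]]); print(len(q),l.min(0),l.max(0),q[:,2].min(),q[:,2].max())
print(sense()['joints'])
E
```

```text
time_s: 6.32
eef_pos: [490.9, 98.7, 11.3]
ee_rot: [-0.0, 0.997, -0.082, 0.001]
force: [-0.2, 0.0, -0.0]
grip_width: 0.198
grip_force: 0.0
time_s: 6.95
eef_pos: [492.3, 98.7, 160.0]
ee_rot: [-0.0, 0.997, -0.082, 0.005]
force: [0.5, -1.0, -1.1]
grip_width: 0.5
grip_force: 0.0
281 [-54.8 -80.2] [ 61.6 -60.9] 2.662319207085943 18.093627766975033
[-0.   0.3  1.7  0.   1.1  1.7]
```

```bash
cat >> h.py <<'E'
def aim(az,e):
    """tool z at azimuth az, e deg below horizontal (e>90: leaning past vertical), y horizontal to the right"""
    return down(az-90)*Ro.from_rotvec([0,np.radians(90-e),0])
E
python3 - <<'E'
from h import *
G=np.array([434.5,-76,48]); R=aim(-9.2,40); z=R.apply([0,0,1]); print(z)
plan(G+z*(13-80)+[0,0,25],R,jaw=-.3)
E
```

```text
[ 0.75619025 -0.1224761  -0.64278761]
[{"tx": -15.7, "ty": 36.4, "tz": 8.1, "ax": 0.0, "ay": 0.174, "az": -0.001, "jaw": -0.3}, {"tx": -16.9, "ty": 36.3, "tz": 5.3, "ax": 0.0, "ay": 0.174, "az": -0.001, "jaw": -0.3}, {"tx": -17.6, "ty": 36.3, "tz": 2.3, "ax": 0.0, "ay": 0.174, "az": -0.001, "jaw": -0.3}, {"tx": -17.8, "ty": 36.3, "tz": -0.8, "ax": 0.0, "ay": 0.174, "az": -0.001, "jaw": -0.3}, {"tx": -17.4, "ty": 36.3, "tz": -3.9, "ax": 0.0, "ay": 0.174, "az": -0.001, "jaw": -0.3}]
```

```bash
python3 -m jog '[{"tx":-16,"ty":36,"tz":8,"ax":0,"ay":0.174,"az":0,"jaw":-0.3},{"tx":-17,"ty":36,"tz":5,"ax":0,"ay":0.174,"az":0,"jaw":-0.3},{"tx":-18,"ty":36,"tz":2,"ax":0,"ay":0.174,"az":0,"jaw":-0.3},{"tx":-18,"ty":36,"tz":-1,"ax":0,"ay":0.174,"az":0,"jaw":-0.3},{"tx":-17,"ty":36,"tz":-4,"ax":0,"ay":0.174,"az":0,"jaw":-0.3}]'
python3 -m jog '[{"tx":0,"ty":0,"tz":0,"ax":0,"ay":0,"az":0,"jaw":-0.3}]'
python3 - <<'E'
from h import *
s=sense(); print(s["joints"].round(3))
G=np.array([434.5,-76,48]); R=aim(-9.2,40); z=R.apply([0,0,1]); print(z,q2R(s["ee_rot"]).apply([0,0,1]))
plan(G+z*(13-80)+[0,0,0],R,jaw=-.3)
E
```

```text
time_s: 7.62
eef_pos: [417.5, 2.0, 124.0]
ee_rot: [-0.014, 0.956, -0.065, 0.285]
force: [0.3, 0.9, 0.2]
grip_width: 0.65
grip_force: 0.0
time_s: 7.75
eef_pos: [417.6, 1.8, 124.0]
ee_rot: [-0.014, 0.957, -0.066, 0.284]
force: [-0.5, 0.4, 0.1]
grip_width: 0.651
grip_force: 0.0
[-0.415 -0.019  2.349  0.677  0.343  0.705]
[ 0.75619025 -0.1224761  -0.64278761] [ 0.54450063 -0.00988362 -0.8387022 ]
[{"tx": -18.2, "ty": 37.5, "tz": 5.0, "ax": -0.038, "ay": 0.151, "az": -0.006, "jaw": -0.3}, {"tx": -19.1, "ty": 37.3, "tz": 3.6, "ax": -0.038, "ay": 0.151, "az": -0.006, "jaw": -0.3}]
```

```bash
python3 -m jog '[{"tx":-18,"ty":37,"tz":5,"ax":-0.03,"ay":0.1,"az":0,"jaw":-0.3},{"tx":-19,"ty":37,"tz":3,"ax":-0.03,"ay":0.1,"az":0,"jaw":-0.3},{"tx":0,"ty":0,"tz":0,"ax":0,"ay":0,"az":0,"jaw":-0.3}]'
python3 - <<'E'
from h import *
s=sense(); print(s["joints"].round(3))
R=q2R(s["ee_rot"]); print(R.as_matrix().round(3)); print("e",np.degrees(np.arcsin(-R.as_matrix()[2,2])))
G=np.array([434.5,-76,48]); R=aim(-9.2,45); z=R.apply([0,0,1])
plan(G+z*(13-80)+[0,0,0],R,jaw=-.3)
E
```

```text
time_s: 8.12
eef_pos: [407.1, -14.8, 110.8]
ee_rot: [-0.021, 0.947, -0.063, 0.313]
force: [-0.1, -0.2, -0.1]
grip_width: 0.648
grip_force: 0.0
[-0.531 -0.013  2.434  1.125  0.342  0.161]
[[ 0.796 -0.106  0.596]
 [-0.132 -0.991  0.001]
 [ 0.591 -0.079 -0.803]]
e 53.42605101790964
[{"tx": -8.7, "ty": 28.2, "tz": 0.4, "ax": -0.048, "ay": 0.077, "az": -0.005, "jaw": -0.3}, {"tx": -8.9, "ty": 28.1, "tz": 1.1, "ax": -0.048, "ay": 0.077, "az": -0.005, "jaw": -0.3}]
```

```bash
python3 - <<'E'
from h import *
G=np.array([434.5,-76,48]); R=aim(-25,50); z=R.apply([0,0,1])
plan(G+z*(13-85),R,n=4,jaw=-.1)
E
```

```text
[{"tx": -2.6, "ty": 10.9, "tz": -0.6, "ax": -0.066, "ay": 0.019, "az": 0.053, "jaw": -0.1}, {"tx": -2.1, "ty": 11.0, "tz": 0.0, "ax": -0.066, "ay": 0.019, "az": 0.053, "jaw": -0.1}, {"tx": -1.5, "ty": 11.1, "tz": 0.7, "ax": -0.066, "ay": 0.019, "az": 0.053, "jaw": -0.1}, {"tx": -0.9, "ty": 11.1, "tz": 1.5, "ax": -0.066, "ay": 0.019, "az": 0.053, "jaw": -0.1}]
```

```bash
python3 -m jog '[{"tx":-2.6,"ty":11,"tz":-0.6,"ax":-0.066,"ay":0.019,"az":0.053,"jaw":-0.1},{"tx":-2,"ty":11,"tz":0,"ax":-0.066,"ay":0.019,"az":0.053,"jaw":-0.1},{"tx":-1.5,"ty":11,"tz":0.7,"ax":-0.066,"ay":0.019,"az":0.053,"jaw":-0.1},{"tx":-1,"ty":11,"tz":1.5,"ax":-0.066,"ay":0.019,"az":0.053,"jaw":-0.1},{"tx":0,"ty":0,"tz":0,"ax":0,"ay":0,"az":0,"jaw":-0.1}]'
python3 - <<'E'
from h import *
s=sense(); print(s["joints"].round(3))
R=q2R(s["ee_rot"]); print(R.as_matrix().round(3)); print("e",np.degrees(np.arcsin(-R.as_matrix()[2,2])))
G=np.array([434.5,-76,48])
for e in(50,45):
    R=aim(-25,e); z=R.apply([0,0,1]); plan(G+z*(13-85),R,n=4,jaw=-.1)
E
```

```text
time_s: 8.75
eef_pos: [399.6, -49.2, 109.4]
ee_rot: [0.054, 0.923, -0.174, 0.339]
force: [0.6, -0.3, 0.5]
grip_width: 0.548
grip_force: 0.0
[-4.680e-01 -2.000e-03  2.473e+00  1.882e+00  8.300e-02 -3.790e-01]
[[ 0.71  -0.358  0.606]
 [-0.285 -0.933 -0.218]
 [ 0.644 -0.018 -0.765]]
e 49.88365411241925
[{"tx": -1.7, "ty": 2.3, "tz": 0.5, "ax": -0.015, "ay": 0.0, "az": 0.011, "jaw": -0.1}, {"tx": -1.7, "ty": 2.4, "tz": 0.6, "ax": -0.015, "ay": 0.0, "az": 0.011, "jaw": -0.1}, {"tx": -1.7, "ty": 2.4, "tz": 0.6, "ax": -0.015, "ay": 0.0, "az": 0.011, "jaw": -0.1}, {"tx": -1.7, "ty": 2.4, "tz": 0.6, "ax": -0.015, "ay": 0.0, "az": 0.011, "jaw": -0.1}]
[{"tx": -3.3, "ty": 2.3, "tz": 0.6, "ax": -0.015, "ay": 0.021, "az": 0.01, "jaw": -0.1}, {"tx": -3.3, "ty": 2.3, "tz": 0.6, "ax": -0.015, "ay": 0.021, "az": 0.01, "jaw": -0.1}, {"tx": -3.3, "ty": 2.3, "tz": 0.5, "ax": -0.015, "ay": 0.021, "az": 0.01, "jaw": -0.1}, {"tx": -3.3, "ty": 2.4, "tz": 0.5, "ax": -0.015, "ay": 0.021, "az": 0.01, "jaw": -0.1}]
```

```bash
python3 -m jog '[{"tx":-2,"ty":3,"tz":0.5,"ax":-0.02,"ay":0,"az":0.015,"jaw":-0.05},{"tx":-2,"ty":3,"tz":0.6,"ax":-0.02,"ay":0,"az":0.015,"jaw":-0.05},{"tx":-2.5,"ty":3.5,"tz":1,"ax":-0.02,"ay":0,"az":0.014,"jaw":-0.05},{"tx":0,"ty":0,"tz":0,"ax":0,"ay":0,"az":0,"jaw":-0.05},{"tx":0,"ty":0,"tz":0,"ax":0,"ay":0,"az":0,"jaw":-0.05}]'
python3 - <<'E'
from h import *
s=sense(); print(s["joints"].round(3))
R=q2R(s["ee_rot"]); M=R.as_matrix(); print(M.round(3)); print("e",np.degrees(np.arcsin(-M[2,2])))
G=np.array([434.5,-76,48]); print("G in tool",R.inv().apply(G-s["eef_pos"]))
k=capture("top"); cv2.imwrite("pics/d.png",cv2.resize(k["color"][120:300,150:400,::-1],None,fx=2,fy=2))
k=capture("side"); cv2.imwrite("pics/e.png",cv2.resize(k["color"][120:260,180:400,::-1],None,fx=3,fy=3))
E
```

```text
time_s: 9.38
eef_pos: [394.9, -55.1, 105.6]
ee_rot: [0.07, 0.918, -0.196, 0.337]
force: [0.1, -0.6, -1.3]
grip_width: 0.525
grip_force: 0.0
[-0.451  0.01   2.48   2.701  0.056 -1.154]
[[ 0.696 -0.406  0.592]
 [-0.312 -0.914 -0.26 ]
 [ 0.646 -0.004 -0.763]]
e 49.743823153910945
G in tool [-3.09330386  3.19397748 72.82190191]
```

View pics/e.png

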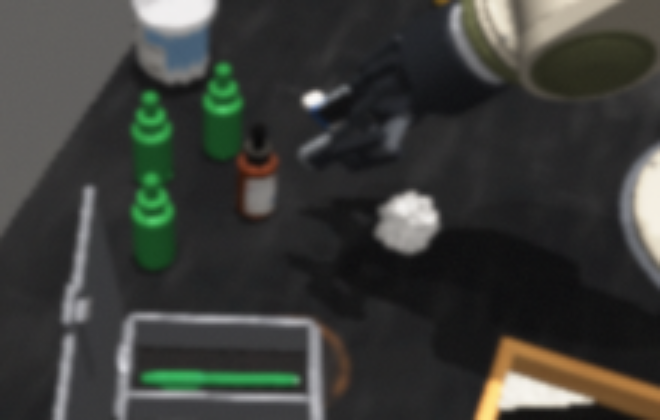

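The pen is flat at (140–300, 378) in the crop, and the gripper at (350,140) is facing the amber bottle at (258,180). I'll advance along the tool axis.

```bash
python3 -m jog '[{"tx":-3,"ty":3,"tz":20,"ax":0,"ay":0,"az":0,"jaw":-0.05},{"tx":0,"ty":0,"tz":18,"ax":0,"ay":0,"az":0,"jaw":-0.05},{"tx":0,"ty":0,"tz":0,"ax":0,"ay":0,"az":0,"jaw":-0.05}]'
python3 - <<'E'
from h import *
s=sense(); print(s["joints"].round(3))
R=q2R(s["ee_rot"]); M=R.as_matrix(); print("e",np.degrees(np.arcsin(-M[2,2])),"y",M[:,1])
for g in((434.5,-76,48),(436.5,-75,48)): print("G in tool",R.inv().apply(np.array(g)-s["eef_pos"]))
E
```

```text
time_s: 9.85
eef_pos: [413.6, -66.9, 73.6]
ee_rot: [0.069, 0.919, -0.196, 0.336]
force: [0.1, 0.4, -0.4]
grip_width: 0.524
grip_force: 0.0
[-0.461  0.169  2.457  2.979  0.186 -1.44 ]
e 49.89358044921788 y [-0.40708541 -0.91337993 -0.00430851]
G in tool [ 0.90010937 -0.08593523 34.29444647]
G in tool [ 1.9811715  -1.81348599 35.21470353]
```

```bash
python3 - <<'E'
from h import *
G=np.array([435,-75.8,48]); R=aim(-24,40); z=R.apply([0,0,1]); plan(G-z*34,R,n=3,jaw=-.05)
E
```

```text
[{"tx": -1.6, "ty": -0.2, "tz": 0.3, "ax": -0.001, "ay": 0.058, "az": -0.001, "jaw": -0.05}, {"tx": -1.6, "ty": -0.2, "tz": 0.3, "ax": -0.001, "ay": 0.058, "az": -0.001, "jaw": -0.05}, {"tx": -1.6, "ty": -0.2, "tz": 0.2, "ax": -0.001, "ay": 0.058, "az": -0.001, "jaw": -0.05}]
```

```bash
python3 -m jog '[{"tx":-1.6,"ty":-0.2,"tz":0,"ax":0,"ay":0.06,"az":0,"jaw":-0.05},{"tx":-1.6,"ty":-0.2,"tz":0,"ax":0,"ay":0.06,"az":0,"jaw":-0.05},{"tx":-1.6,"ty":-0.2,"tz":0,"ax":0,"ay":0.06,"az":0,"jaw":-0.05},{"tx":0,"ty":0,"tz":0,"ax":0,"ay":0,"az":0,"jaw":-0.05}]'
python3 - <<'E'
from h import *
s=sense(); print(s["joints"].round(3))
R=q2R(s["ee_rot"]); M=R.as_matrix(); print("e",np.degrees(np.arcsin(-M[2,2])),"y",M[:,1])
print("G in tool",R.inv().apply(np.array((435.3,-75.7,48))-s["eef_pos"]))
E
```

```text
time_s: 10.35
eef_pos: [411.4, -64.4, 71.1]
ee_rot: [0.086, 0.885, -0.189, 0.417]
force: [0.2, 1.4, -0.0]
grip_width: 0.525
grip_force: 0.0
[-0.462  0.27   2.564  3.073  0.573 -1.537]
e 39.543044357581344 y [-0.4061581  -0.91378858 -0.00510126]
G in tool [-1.0074145   0.74315844 35.11196719]
```

```bash
python3 -m jog '[{"tx":-0.5,"ty":0.7,"tz":18,"ax":0,"ay":0,"az":0,"jaw":-0.05},{"tx":-0.5,"ty":0,"tz":16,"ax":0,"ay":0,"az":0,"jaw":-0.05},{"tx":0,"ty":0,"tz":14,"ax":0,"ay":0,"az":0,"jaw":-0.05},{"tx":0,"ty":0,"tz":0,"ax":0,"ay":0,"az":0,"jaw":-0.05}]'
python3 - <<'E'
from h import *
s=sense(); print(s["joints"].round(3))
R=q2R(s["ee_rot"]); M=R.as_matrix(); print("e",np.degrees(np.arcsin(-M[2,2])),"y",M[:,1])
print("G in tool",R.inv().apply(np.array((435.3,-75.7,48))-s["eef_pos"]))
E
python3 -m jog '[{"tx":0,"ty":0,"tz":0,"ax":0,"ay":0,"az":0,"jaw":1},{"tx":0,"ty":0,"tz":0,"ax":0,"ay":0,"az":0,"jaw":1},{"tx":0,"ty":0,"tz":0,"ax":0,"ay":0,"az":0,"jaw":1}]' 40
```

```text
time_s: 10.85
eef_pos: [444.5, -80.1, 39.8]
ee_rot: [0.087, 0.885, -0.189, 0.417]
force: [0.2, 0.6, 0.2]
grip_width: 0.529
grip_force: 0.0
[-0.458  0.439  2.477  3.087  0.655 -1.549]
e 39.56774425972029 y [-0.40675326 -0.91352625 -0.0046448 ]
G in tool [ -0.18267693  -0.28770181 -13.02420726]
time_s: 11.22
eef_pos: [444.3, -80.2, 40.2]
ee_rot: [0.087, 0.884, -0.189, 0.418]
force: [0.3, 1.1, 1.5]
grip_width: 0.373
grip_force: 38.5
```

```bash
python3 -m jog '[{"tx":15,"ty":0,"tz":-13,"ax":0,"ay":0,"az":0,"jaw":1},{"tx":31,"ty":0,"tz":-25,"ax":0,"ay":0,"az":0,"jaw":1},{"tx":38,"ty":0,"tz":-32,"ax":0,"ay":0,"az":0,"jaw":1},{"tx":31,"ty":0,"tz":-25,"ax":0,"ay":0,"az":0,"jaw":1},{"tx":0,"ty":0,"tz":0,"ax":0,"ay":0,"az":0,"jaw":1}]'
python3 - <<'E'
from h import *
s=sense(); print(s["joints"].round(3))
plan([495,170,205],aim(80.8,42),n=12,jaw=1)
E
```

```text
time_s: 11.85
eef_pos: [446.5, -75.8, 171.7]
ee_rot: [0.081, 0.885, -0.186, 0.419]
force: [0.5, 0.1, -1.6]
grip_width: 0.373
grip_force: 39.6
[-0.452 -0.043  2.389  2.689  0.095 -1.138]
[{"tx": -0.9, "ty": -20.4, "tz": -5.0, "ax": 0.114, "ay": -0.004, "az": -0.099, "jaw": 1.0}, {"tx": 1.2, "ty": -20.9, "tz": -2.7, "ax": 0.114, "ay": -0.004, "az": -0.099, "jaw": 1.0}, {"tx": 3.3, "ty": -20.8, "tz": -0.3, "ax": 0.114, "ay": -0.004, "az": -0.099, "jaw": 1.0}, {"tx": 5.3, "ty": -20.3, "tz": 2.1, "ax": 0.114, "ay": -0.004, "az": -0.099, "jaw": 1.0}, {"tx": 7.3, "ty": -19.3, "tz": 4.3, "ax": 0.114, "ay": -0.004, "az": -0.099, "jaw": 1.0}]
[{"tx": 9.2, "ty": -17.9, "tz": 6.4, "ax": 0.114, "ay": -0.004, "az": -0.099, "jaw": 1.0}, {"tx": 10.9, "ty": -16.0, "tz": 8.3, "ax": 0.114, "ay": -0.004, "az": -0.099, "jaw": 1.0}, {"tx": 12.4, "ty": -13.8, "tz": 10.0, "ax": 0.114, "ay": -0.004, "az": -0.099, "jaw": 1.0}, {"tx": 13.7, "ty": -11.3, "tz": 11.4, "ax": 0.114, "ay": -0.004, "az": -0.099, "jaw": 1.0}, {"tx": 14.7, "ty": -8.5, "tz": 12.5, "ax": 0.114, "ay": -0.004, "az": -0.099, "jaw": 1.0}]
[{"tx": 15.4, "ty": -5.5, "tz": 13.2, "ax": 0.114, "ay": -0.004, "az": -0.099, "jaw": 1.0}, {"tx": 15.9, "ty": -2.4, "tz": 13.6, "ax": 0.114, "ay": -0.004, "az": -0.099, "jaw": 1.0}]
```

```bash
python3 -m jog '[{"tx":-1,"ty":-20,"tz":-5,"ax":0.11,"ay":0,"az":-0.1,"jaw":1},{"tx":1,"ty":-21,"tz":-3,"ax":0.11,"ay":0,"az":-0.1,"jaw":1},{"tx":3,"ty":-21,"tz":0,"ax":0.11,"ay":0,"az":-0.1,"jaw":1},{"tx":5,"ty":-20,"tz":2,"ax":0.11,"ay":0,"az":-0.1,"jaw":1},{"tx":7,"ty":-19,"tz":4,"ax":0.11,"ay":0,"az":-0.1,"jaw":1}]'
python3 - <<'E'
from h import *
s=sense(); print(s["joints"].round(3))
plan([495,170,205],aim(80.8,42),n=10,jaw=1)
E
```

```text
time_s: 12.48
eef_pos: [477.7, -8.7, 184.8]
ee_rot: [-0.014, 0.897, 0.065, 0.437]
force: [-0.1, 0.4, -0.8]
grip_width: 0.374
grip_force: 39.6
[-0.535 -0.028  2.341  1.51   0.49  -0.403]
[{"tx": 4.5, "ty": -17.4, "tz": 1.6, "ax": 0.1, "ay": -0.004, "az": -0.08, "jaw": 1.0}, {"tx": 5.9, "ty": -16.8, "tz": 3.3, "ax": 0.1, "ay": -0.004, "az": -0.08, "jaw": 1.0}, {"tx": 7.2, "ty": -15.8, "tz": 4.9, "ax": 0.1, "ay": -0.004, "az": -0.08, "jaw": 1.0}, {"tx": 8.5, "ty": -14.6, "tz": 6.4, "ax": 0.1, "ay": -0.004, "az": -0.08, "jaw": 1.0}, {"tx": 9.6, "ty": -13.2, "tz": 7.7, "ax": 0.1, "ay": -0.004, "az": -0.08, "jaw": 1.0}]
[{"tx": 10.6, "ty": -11.6, "tz": 8.9, "ax": 0.1, "ay": -0.004, "az": -0.08, "jaw": 1.0}, {"tx": 11.5, "ty": -9.7, "tz": 9.9, "ax": 0.1, "ay": -0.004, "az": -0.08, "jaw": 1.0}, {"tx": 12.3, "ty": -7.7, "tz": 10.8, "ax": 0.1, "ay": -0.004, "az": -0.08, "jaw": 1.0}, {"tx": 12.9, "ty": -5.6, "tz": 11.4, "ax": 0.1, "ay": -0.004, "az": -0.08, "jaw": 1.0}, {"tx": 13.3, "ty": -3.4, "tz": 11.8, "ax": 0.1, "ay": -0.004, "az": -0.08, "jaw": 1.0}]
```

```bash
python3 -m jog '[{"tx":4.5,"ty":-17,"tz":2,"ax":0.1,"ay":0,"az":-0.08,"jaw":1},{"tx":6,"ty":-17,"tz":3,"ax":0.1,"ay":0,"az":-0.08,"jaw":1},{"tx":7,"ty":-16,"tz":5,"ax":0.1,"ay":0,"az":-0.08,"jaw":1},{"tx":8.5,"ty":-15,"tz":6,"ax":0.1,"ay":0,"az":-0.08,"jaw":1},{"tx":9.5,"ty":-13,"tz":8,"ax":0.1,"ay":0,"az":-0.08,"jaw":1}]'
python3 -m jog '[{"tx":10.5,"ty":-12,"tz":9,"ax":0.1,"ay":0,"az":-0.08,"jaw":1},{"tx":11.5,"ty":-10,"tz":10,"ax":0.1,"ay":0,"az":-0.08,"jaw":1},{"tx":12,"ty":-8,"tz":11,"ax":0.1,"ay":0,"az":-0.08,"jaw":1},{"tx":13,"ty":-5,"tz":11,"ax":0.1,"ay":0,"az":-0.08,"jaw":1},{"tx":13,"ty":-3,"tz":12,"ax":0.1,"ay":0,"az":-0.08,"jaw":1}]'
python3 - <<'E'
from h import *
s=sense(); print(s["joints"].round(3)); R=q2R(s["ee_rot"]); z=R.as_matrix()[:,2]; print(z, np.degrees(np.arctan2(z[1],z[0])))
c=np.array([499,168.]); X=np.array([.987,-.16]);Y=np.array([.16,.987])
G=np.r_[c+X*0+Y*29,90]; R=aim(80.8,120); z=R.apply([0,0,1]); print(G+13*z); plan(G+13*z,R,jaw=1)
E
```

```text
time_s: 13.1
eef_pos: [487.0, 80.7, 195.4]
ee_rot: [-0.148, 0.835, 0.345, 0.403]
force: [-0.6, -0.2, -1.7]
grip_width: 0.378
grip_force: 39.6
time_s: 13.72
eef_pos: [496.0, 170.2, 206.5]
ee_rot: [-0.268, 0.687, 0.591, 0.327]
force: [0.5, 0.4, -1.0]
grip_width: 0.37
grip_force: 39.6
[-0.303  0.312  1.832  0.909  1.3   -0.551]
[ 0.13408382  0.75454194 -0.64240797] 79.92359578543358
[502.60077228 190.20661428  78.74166975]
[{"tx": -10.6, "ty": 0.1, "tz": 12.3, "ax": 0.003, "ay": -0.175, "az": 0.001, "jaw": 1.0}, {"tx": -8.3, "ty": 0.1, "tz": 13.9, "ax": 0.003, "ay": -0.175, "az": 0.001, "jaw": 1.0}, {"tx": -5.7, "ty": 0.2, "tz": 15.1, "ax": 0.003, "ay": -0.175, "az": 0.001, "jaw": 1.0}, {"tx": -3.0, "ty": 0.2, "tz": 15.9, "ax": 0.003, "ay": -0.175, "az": 0.001, "jaw": 1.0}, {"tx": -0.2, "ty": 0.3, "tz": 16.2, "ax": 0.003, "ay": -0.175, "az": 0.001, "jaw": 1.0}]
[{"tx": 2.6, "ty": 0.3, "tz": 16.0, "ax": 0.003, "ay": -0.175, "az": 0.001, "jaw": 1.0}, {"tx": 5.3, "ty": 0.3, "tz": 15.3, "ax": 0.003, "ay": -0.175, "az": 0.001, "jaw": 1.0}, {"tx": 7.9, "ty": 0.4, "tz": 14.1, "ax": 0.003, "ay": -0.175, "az": 0.001, "jaw": 1.0}]
```

```bash
python3 -m jog '[{"tx":-10.6,"ty":0,"tz":12,"ax":0,"ay":-0.175,"az":0,"jaw":1},{"tx":-8,"ty":0,"tz":14,"ax":0,"ay":-0.175,"az":0,"jaw":1},{"tx":-6,"ty":0,"tz":15,"ax":0,"ay":-0.175,"az":0,"jaw":1},{"tx":-3,"ty":0,"tz":16,"ax":0,"ay":-0.175,"az":0,"jaw":1},{"tx":0,"ty":0,"tz":16,"ax":0,"ay":-0.175,"az":0,"jaw":1}]'
python3 -m jog '[{"tx":2.6,"ty":0,"tz":16,"ax":0,"ay":-0.175,"az":0,"jaw":1},{"tx":5,"ty":0,"tz":15,"ax":0,"ay":-0.175,"az":0,"jaw":1},{"tx":8,"ty":0,"tz":14,"ax":0,"ay":-0.175,"az":0,"jaw":1},{"tx":0,"ty":0,"tz":0,"ax":0,"ay":0,"az":0,"jaw":1}]'
python3 - <<'E'
from h import *
s=sense(); print(s["joints"].round(3)); R=q2R(s["ee_rot"]); z=R.as_matrix()[:,2]; print(z, np.degrees(np.arctan2(z[1],z[0])))
print("bottle axis",R.apply([.77,0,-.637]),"grasp",s["eef_pos"]-13*z)
k=capture("side"); cv2.imwrite("pics/f.png",cv2.resize(k["color"][150:330,130:370,::-1],None,fx=3,fy=3))
E
```

```text
time_s: 14.35
eef_pos: [498.1, 181.9, 125.3]
ee_rot: [0.008, 0.762, 0.647, 0.0]
force: [-0.3, -0.5, -0.8]
grip_width: 0.373
grip_force: 39.6
time_s: 14.85
eef_pos: [498.4, 189.3, 74.8]
ee_rot: [0.173, 0.735, 0.624, -0.2]
force: [-0.2, -0.0, -1.4]
grip_width: 0.37
grip_force: 39.6
[ 0.358  0.694  1.436 -0.476  1.323  0.713]
[-0.07858564 -0.5040467  -0.86009373] -98.86161108144829
bottle axis [0.15829606 0.9744532  0.15508808] grasp [499.40951293 195.8179319   85.95584407]
```

View pics/f.png

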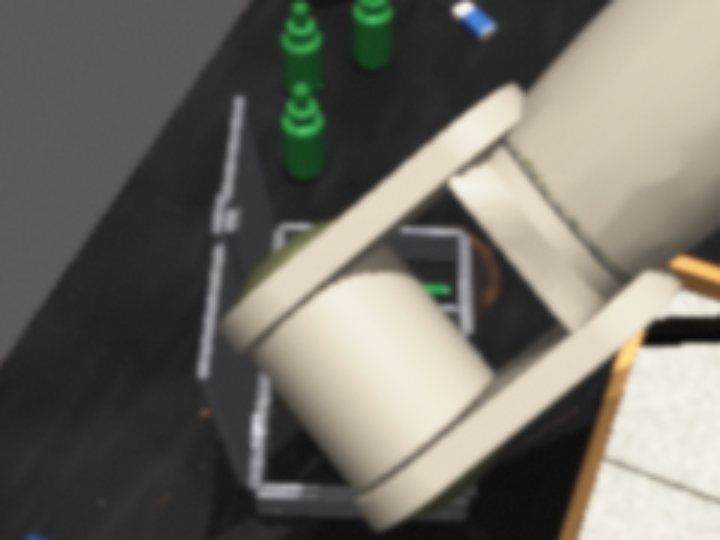

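```bash
python3 -m jog '[{"tx":10,"ty":0,"tz":17,"ax":0,"ay":0,"az":0,"jaw":1},{"tx":8,"ty":0,"tz":13.5,"ax":0,"ay":0,"az":0,"jaw":1},{"tx":5,"ty":0,"tz":8.5,"ax":0,"ay":0,"az":0,"jaw":1},{"tx":2.5,"ty":0,"tz":4.5,"ax":0,"ay":0,"az":0,"jaw":1},{"tx":0,"ty":0,"tz":0,"ax":0,"ay":0,"az":0,"jaw":1}]'
python3 -m jog '[{"tx":1,"ty":0,"tz":1.5,"ax":0,"ay":0,"az":0,"jaw":1},{"tx":0,"ty":0,"tz":0,"ax":0,"ay":0,"az":0,"jaw":1}]'
```

```text
time_s: 15.52
eef_pos: [502.6, 187.2, 29.5]
ee_rot: [0.177, 0.738, 0.621, -0.195]
force: [0.4, -0.1, -0.8]
grip_width: 0.372
grip_force: 39.6
time_s: 15.78
eef_pos: [502.7, 187.5, 27.9]
ee_rot: [0.178, 0.738, 0.621, -0.195]
force: [0.2, -0.4, -0.3]
grip_width: 0.375
grip_force: 39.6
```

```bash
python3 -m jog '[{"tx":1.5,"ty":0,"tz":2.6,"ax":0,"ay":0,"az":0,"jaw":1},{"tx":1.5,"ty":0,"tz":2.6,"ax":0,"ay":0,"az":0,"jaw":1},{"tx":0,"ty":0,"tz":0,"ax":0,"ay":0,"az":0,"jaw":1}]'
python3 -m jog '[{"tx":1,"ty":0,"tz":1.7,"ax":0,"ay":0,"az":0,"jaw":1},{"tx":0,"ty":0,"tz":0,"ax":0,"ay":0,"az":0,"jaw":1}]'
```

```text
time_s: 16.15
eef_pos: [502.6, 187.2, 21.5]
ee_rot: [0.177, 0.738, 0.621, -0.196]
force: [0.6, -0.5, -1.5]
grip_width: 0.374
grip_force: 39.6
time_s: 16.4
eef_pos: [502.8, 187.3, 19.7]
ee_rot: [0.177, 0.738, 0.621, -0.195]
force: [0.4, 0.9, -1.1]
grip_width: 0.37
grip_force: 39.6
```

```bash
python3 -m jog '[{"tx":0.7,"ty":0,"tz":1.2,"ax":0,"ay":0,"az":0,"jaw":1},{"tx":0,"ty":0,"tz":0,"ax":0,"ay":0,"az":0,"jaw":1},{"tx":0,"ty":0,"tz":0,"ax":0,"ay":0,"az":0,"jaw":0.1},{"tx":0,"ty":0,"tz":0,"ax":0,"ay":0,"az":0,"jaw":0},{"tx":0,"ty":0,"tz":0,"ax":0,"ay":0,"az":0,"jaw":-0.1}]'
python3 -m jog '[{"tx":0,"ty":0,"tz":0,"ax":0,"ay":0,"az":0,"jaw":-0.1},{"tx":0,"ty":0,"tz":-15,"ax":0,"ay":0,"az":0,"jaw":-0.1},{"tx":0,"ty":0,"tz":-40,"ax":0,"ay":0,"az":0,"jaw":-0.1},{"tx":0,"ty":0,"tz":-55,"ax":0,"ay":0,"az":0,"jaw":-0.1},{"tx":0,"ty":0,"tz":-55,"ax":0,"ay":0,"az":0,"jaw":-0.1}]'
python3 - <<'E'
from h import *
plan([330,200,330],down(-9),jaw=1)
E
```

```text
time_s: 17.02
eef_pos: [502.8, 187.2, 18.4]
ee_rot: [0.177, 0.738, 0.621, -0.195]
force: [-0.2, 0.2, -0.2]
grip_width: 0.551
grip_force: 0.0
time_s: 17.65
eef_pos: [513.8, 271.8, 163.0]
ee_rot: [0.177, 0.738, 0.621, -0.195]
force: [0.8, 0.2, -0.2]
grip_width: 0.548
grip_force: 0.0
[{"tx": -34.7, "ty": -33.2, "tz": -19.1, "ax": 0.003, "ay": 0.107, "az": -0.003, "jaw": 1.0}, {"tx": -32.4, "ty": -33.4, "tz": -22.5, "ax": 0.003, "ay": 0.107, "az": -0.003, "jaw": 1.0}, {"tx": -29.7, "ty": -33.6, "tz": -25.7, "ax": 0.003, "ay": 0.107, "az": -0.003, "jaw": 1.0}, {"tx": -26.8, "ty": -33.7, "tz": -28.6, "ax": 0.003, "ay": 0.107, "az": -0.003, "jaw": 1.0}, {"tx": -23.5, "ty": -33.9, "tz": -31.2, "ax": 0.003, "ay": 0.107, "az": -0.003, "jaw": 1.0}]
```

```bash
python3 -m jog '[{"tx":-35,"ty":-33,"tz":-19,"ax":0,"ay":0.105,"az":0,"jaw":1},{"tx":-32,"ty":-33,"tz":-22,"ax":0,"ay":0.105,"az":0,"jaw":1},{"tx":-30,"ty":-33,"tz":-26,"ax":0,"ay":0.105,"az":0,"jaw":1},{"tx":-27,"ty":-33,"tz":-29,"ax":0,"ay":0.105,"az":0,"jaw":1},{"tx":-23,"ty":-34,"tz":-31,"ax":0,"ay":0.105,"az":0,"jaw":1}]'
python3 -m jog '[{"tx":-60,"ty":0,"tz":0,"ax":0,"ay":0,"az":0,"jaw":1},{"tx":-60,"ty":0,"tz":0,"ax":0,"ay":0,"az":0,"jaw":1},{"tx":-60,"ty":0,"tz":0,"ax":0,"ay":0,"az":0,"jaw":1},{"tx":-60,"ty":0,"tz":0,"ax":0,"ay":0,"az":0,"jaw":1},{"tx":-60,"ty":0,"tz":0,"ax":0,"ay":0,"az":0,"jaw":1}]'
python3 - <<'E'
from h import *
np.set_printoptions(precision=1,suppress=True)
c,s=np.cos(-.161),np.sin(-.161)
for n in("side","top"):
    k=capture(n); P=cloud(k)
    for q in("dropper","dropper_middle","pen"):
        for d in place_of(q,n)[:2]: 
            w=at_depth(k,d["centre"]); l=(w[:2]-[499,168])@np.array([[c,-s],[s,c]]); print(n,q,round(d["conf"],2),l,w[2])
    L=(P[...,:2]-[499,168])@np.array([[c,-s],[s,c]])
    m=(k["depth"]>0)&(abs(L[...,0])<60)&(L[...,1]>-30)&(L[...,1]<98)&(P[...,2]>16)
    if m.sum(): print("bottle",m.sum(),L[m].min(0),L[m].max(0),P[m][:,2].max(),cv2.minAreaRect(L[m].astype(np.float32)))
    cv2.imwrite(f"pics/g_{n}.png",cv2.resize(k["color"][130:330,120:370,::-1],None,fx=2.5,fy=2.5))
print(sense()["joints"].round(2),sense()["eef_pos"])
E
```

```text
time_s: 18.27
eef_pos: [329.1, 199.9, 328.7]
ee_rot: [0.01, 0.763, 0.647, 0.005]
force: [1.1, -0.7, 1.2]
grip_width: -0.001
grip_force: 0.0
time_s: 18.9
eef_pos: [281.0, -95.0, 330.3]
ee_rot: [0.011, 0.763, 0.647, 0.003]
force: [1.7, 0.4, 0.8]
grip_width: -0.002
grip_force: 0.0
side dropper 0.85 [   7.1 -308. ] 20.64984178118914
side dropper 0.77 [  63.5 -270.9] 21.934184270012224
side dropper_middle 0.87 [   5.7 -311.2] 58.95359381593721
side dropper_middle 0.73 [ 9.3 38.4] 32.64298181240679
side pen 0.62 [ -3.7 -69.5] 14.681721710164993
bottle 570 [-17.5 -17.4] [16.5 83.1] 41.26175634127139 ((-1.694106101989746, 32.91162872314453), (32.27113342285156, 100.42884063720703), 2.5369229316711426)
top dropper 0.71 [  50.  -201.7] 75.8976176057547
top dropper 0.61 [  2.6 -19.3] 8.871813038908158
top dropper_middle 0.97 [-7.3 26.9] 38.56224701074325
top dropper_middle 0.66 [  57.  -195.7] 99.53700701748937
top pen 0.72 [  0.3 -74.1] 13.373104859697833
bottle 506 [-19.8 -19.6] [15.6 80.7] 43.12658391685022 ((-3.4318199157714844, 30.67293357849121), (33.468406677246094, 100.36065673828125), 3.7541704177856445)
[-0.7 -0.3  1.9  0.   1.6 -0.6] [282.1 -92.5 329.4]
```

View pics/g_side.png

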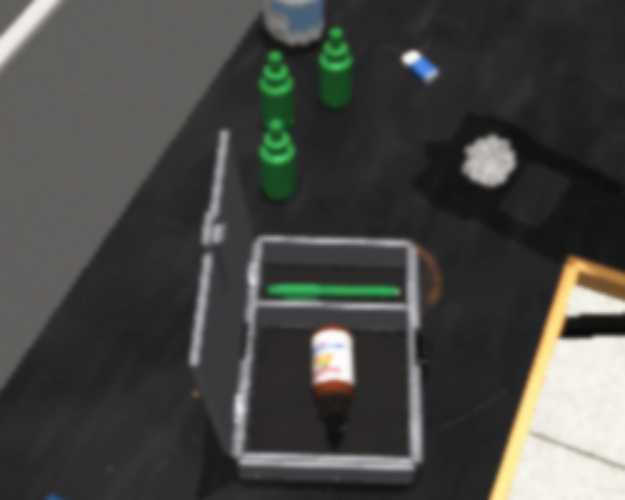

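The picture shows the pen flat at (333,290) and the bottle on its side at (333,385), both below the rim, with the lid open. Next I'll go over the lid and behind it.

```bash
python3 - <<'E'
from h import *
a=plan([540,60,300],down(-9.2),jaw=1); b=plan([619,148.5,270],down(-9.2),jaw=1,start=a); plan([619,148.5,165],down(-9.2),jaw=1,start=b)
E
```

```text
[{"tx": 32.1, "ty": 38.2, "tz": 5.4, "ax": 0.003, "ay": 0.002, "az": 0.0, "jaw": 1.0}, {"tx": 32.0, "ty": 38.3, "tz": 5.3, "ax": 0.003, "ay": 0.002, "az": 0.0, "jaw": 1.0}, {"tx": 32.0, "ty": 38.3, "tz": 5.2, "ax": 0.003, "ay": 0.002, "az": 0.0, "jaw": 1.0}, {"tx": 32.0, "ty": 38.3, "tz": 5.1, "ax": 0.003, "ay": 0.002, "az": 0.0, "jaw": 1.0}, {"tx": 32.0, "ty": 38.3, "tz": 5.1, "ax": 0.003, "ay": 0.002, "az": 0.0, "jaw": 1.0}]
[{"tx": 32.0, "ty": 38.4, "tz": 5.0, "ax": 0.003, "ay": 0.002, "az": 0.0, "jaw": 1.0}]
[{"tx": 33.3, "ty": 21.3, "tz": 10.0, "ax": 0.0, "ay": 0.0, "az": 0.0, "jaw": 1.0}, {"tx": 33.3, "ty": 21.3, "tz": 10.0, "ax": 0.0, "ay": 0.0, "az": 0.0, "jaw": 1.0}, {"tx": 33.3, "ty": 21.3, "tz": 10.0, "ax": 0.0, "ay": 0.0, "az": 0.0, "jaw": 1.0}]
[{"tx": 0.0, "ty": 0.0, "tz": 52.5, "ax": 0.0, "ay": 0.0, "az": 0.0, "jaw": 1.0}, {"tx": 0.0, "ty": 0.0, "tz": 52.5, "ax": 0.0, "ay": 0.0, "az": 0.0, "jaw": 1.0}]
```

```bash
python3 -m jog '[{"tx":32,"ty":38,"tz":5,"ax":0.003,"ay":0.002,"az":0,"jaw":1},{"tx":32,"ty":38,"tz":5,"ax":0.003,"ay":0.002,"az":0,"jaw":1},{"tx":32,"ty":38,"tz":5,"ax":0.003,"ay":0.002,"az":0,"jaw":1},{"tx":32,"ty":38,"tz":5,"ax":0.003,"ay":0.002,"az":0,"jaw":1},{"tx":32,"ty":38,"tz":5,"ax":0.003,"ay":0.002,"az":0,"jaw":1}]'
python3 -m jog '[{"tx":32,"ty":40,"tz":5,"ax":0.003,"ay":0.002,"az":0,"jaw":1},{"tx":33,"ty":22,"tz":10,"ax":0,"ay":0,"az":0,"jaw":1},{"tx":33,"ty":22,"tz":10,"ax":0,"ay":0,"az":0,"jaw":1},{"tx":33,"ty":22,"tz":10,"ax":0,"ay":0,"az":0,"jaw":1},{"tx":0,"ty":0,"tz":0,"ax":0,"ay":0,"az":0,"jaw":1}]'
python3 - <<'E'
from h import *
c=np.array([499,168.]); X=np.array([.987,-.16]); R=down(-9.2)
s=sense(); print(s["joints"].round(2),s["eef_pos"])
T=plan([619,148.5,165],R,jaw=1)
for th in(1.6,1.4,1.2,1.0,.8,.6,.4,.25,.12):
    L=118; x=76.5-L*np.cos(th)+5*np.sin(th)+15; z=47+L*np.sin(th)+5*np.cos(th)
    print(th,end=' '); T=plan(np.r_[c+X*x,z],R,start=T,n=1,jaw=1)
E
```

```text
time_s: 19.92
eef_pos: [497.0, 35.8, 305.7]
ee_rot: [0.001, 0.762, 0.648, 0.002]
force: [-0.1, -1.1, 0.8]
grip_width: 0.001
grip_force: 0.0
time_s: 20.55
eef_pos: [621.9, 148.3, 269.3]
ee_rot: [-0.002, 0.761, 0.648, 0.0]
force: [0.0, 0.3, -0.1]
grip_width: 0.003
grip_force: 0.0
[0.05 0.56 1.04 0.   1.55 0.21] [621.88007906 148.32399332 269.27650664]
[{"tx": -0.3, "ty": -1.3, "tz": 52.1, "ax": -0.001, "ay": -0.001, "az": 0.0, "jaw": 1.0}, {"tx": -0.2, "ty": -1.4, "tz": 52.1, "ax": -0.001, "ay": -0.001, "az": 0.0, "jaw": 1.0}]
1.6 [{"tx": 0.0, "ty": -21.6, "tz": 0.2, "ax": 0.0, "ay": 0.0, "az": 0.0, "jaw": 1.0}]
1.4 [{"tx": 0.0, "ty": -23.6, "tz": 0.7, "ax": 0.0, "ay": 0.0, "az": 0.0, "jaw": 1.0}]
1.2 [{"tx": 0.0, "ty": -23.0, "tz": 5.3, "ax": 0.0, "ay": 0.0, "az": 0.0, "jaw": 1.0}]
1.0 [{"tx": 0.0, "ty": -21.4, "tz": 9.8, "ax": 0.0, "ay": 0.0, "az": 0.0, "jaw": 1.0}]
0.8 [{"tx": 0.0, "ty": -19.1, "tz": 13.9, "ax": 0.0, "ay": 0.0, "az": 0.0, "jaw": 1.0}]
0.6 [{"tx": 0.0, "ty": -15.9, "tz": 17.4, "ax": 0.0, "ay": 0.0, "az": 0.0, "jaw": 1.0}]
0.4 [{"tx": 0.0, "ty": -12.2, "tz": 20.2, "ax": 0.0, "ay": 0.0, "az": 0.0, "jaw": 1.0}]
0.25 [{"tx": 0.0, "ty": -6.4, "tz": 16.5, "ax": 0.0, "ay": 0.0, "az": 0.0, "jaw": 1.0}]
0.12 [{"tx": 0.0, "ty": -3.5, "tz": 14.9, "ax": 0.0, "ay": 0.0, "az": 0.0, "jaw": 1.0}]
```

```bash
python3 -m jog '[{"tx":0,"ty":-1.5,"tz":50,"ax":0,"ay":0,"az":0,"jaw":1},{"tx":0,"ty":-1,"tz":50,"ax":0,"ay":0,"az":0,"jaw":1},{"tx":0,"ty":0,"tz":4,"ax":0,"ay":0,"az":0,"jaw":1},{"tx":0,"ty":-11,"tz":0,"ax":0,"ay":0,"az":0,"jaw":1},{"tx":0,"ty":-11,"tz":0,"ax":0,"ay":0,"az":0,"jaw":1}]'
python3 -m jog '[{"tx":0,"ty":-12,"tz":0.3,"ax":0,"ay":0,"az":0,"jaw":1},{"tx":0,"ty":-12,"tz":0.4,"ax":0,"ay":0,"az":0,"jaw":1},{"tx":0,"ty":-11.5,"tz":2.6,"ax":0,"ay":0,"az":0,"jaw":1},{"tx":0,"ty":-11.5,"tz":2.7,"ax":0,"ay":0,"az":0,"jaw":1},{"tx":0,"ty":-10.5,"tz":5,"ax":0,"ay":0,"az":0,"jaw":1}]'
python3 -m jog '[{"tx":0,"ty":-10.5,"tz":5,"ax":0,"ay":0,"az":0,"jaw":1},{"tx":0,"ty":-9.5,"tz":7,"ax":0,"ay":0,"az":0,"jaw":1},{"tx":0,"ty":-9.5,"tz":7,"ax":0,"ay":0,"az":0,"jaw":1},{"tx":0,"ty":0,"tz":0,"ax":0,"ay":0,"az":0,"jaw":1}]'
python3 - <<'E'
from h import *
k=capture("side"); P=cloud(k); c,s=np.cos(-.161),np.sin(-.161); L=(P[...,:2]-[499,168])@np.array([[c,-s],[s,c]])
m=(k["depth"]>0)&(abs(L[...,1])<110)&(L[...,1]>50)&(L[...,0]>-80)&(L[...,0]<75)&(P[...,2]>60)&(P[...,2]<200)
if m.sum()>30:
    a=np.polyfit(L[m][:,0],P[m][:,2],1); print(m.sum(),a,"angle",np.arctan(-a[0]))
cv2.imwrite("pics/h.png",cv2.resize(k["color"][130:330,120:370,::-1],None,fx=2.5,fy=2.5))
E
```

```text
time_s: 21.18
eef_pos: [598.4, 149.2, 170.0]
ee_rot: [0.001, 0.763, 0.646, 0.003]
force: [0.9, -0.1, 2.0]
grip_width: 0.0
grip_force: 0.5
time_s: 21.8
eef_pos: [541.4, 158.6, 158.0]
ee_rot: [0.0, 0.763, 0.646, 0.003]
force: [1.2, 0.1, 1.3]
grip_width: -0.003
grip_force: 0.5
time_s: 22.3
eef_pos: [511.4, 163.2, 136.6]
ee_rot: [-0.001, 0.763, 0.646, 0.001]
force: [-0.0, -0.6, 0.3]
grip_width: 0.002
grip_force: 0.0
1350 [ -1.11980189 141.64423542] angle 0.8418537146781322
```

View pics/h.png

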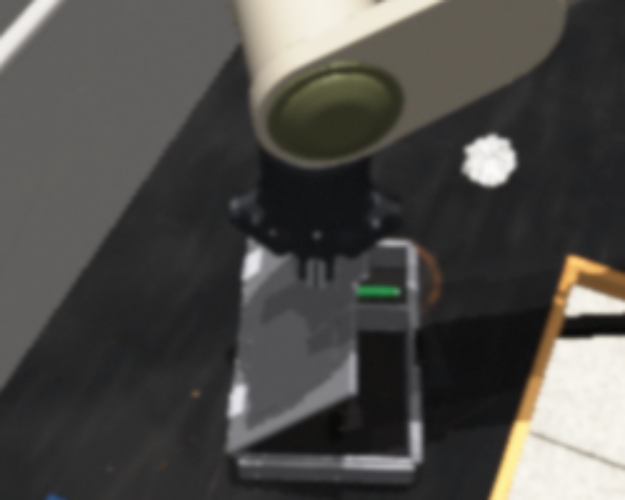

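The lid is following the fingers at about 0.84 rad, with its front edge at (355,395). I'll carry on down.

```bash
python3 -m jog '[{"tx":0,"ty":-8,"tz":9,"ax":0,"ay":0,"az":0,"jaw":1},{"tx":0,"ty":-8,"tz":9,"ax":0,"ay":0,"az":0,"jaw":1},{"tx":0,"ty":-6,"tz":10,"ax":0,"ay":0,"az":0,"jaw":1},{"tx":0,"ty":-6,"tz":10,"ax":0,"ay":0,"az":0,"jaw":1},{"tx":0,"ty":-6,"tz":16,"ax":0,"ay":0,"az":0,"jaw":1}]'
python3 -m jog '[{"tx":0,"ty":-3.5,"tz":14,"ax":0,"ay":0,"az":0,"jaw":1},{"tx":0,"ty":0,"tz":0,"ax":0,"ay":0,"az":0,"jaw":1}]'
python3 - <<'E'
from h import *
c=np.array([499,168.]); X=np.array([.987,-.16]); R=down(-9.2)
a=plan(np.r_[c+X*-40,90],R,jaw=1); b=plan(np.r_[c+X*-75.5,75],R,jaw=1,start=a)
E
```

```text
time_s: 22.98
eef_pos: [478.5, 169.0, 82.7]
ee_rot: [-0.0, 0.763, 0.646, 0.002]
force: [0.5, -0.3, 0.5]
grip_width: -0.002
grip_force: 0.4
time_s: 23.22
eef_pos: [474.6, 169.5, 68.2]
ee_rot: [-0.001, 0.763, 0.646, 0.001]
force: [-0.1, 0.2, 0.4]
grip_width: 0.001
grip_force: 0.0
[{"tx": 2.4, "ty": -15.7, "tz": -21.8, "ax": -0.001, "ay": -0.002, "az": -0.005, "jaw": 1.0}]
[{"tx": 0.0, "ty": -35.5, "tz": 15.0, "ax": 0.0, "ay": 0.0, "az": 0.0, "jaw": 1.0}]
```

```bash
python3 -m jog '[{"tx":1.5,"ty":-16,"tz":-22,"ax":0,"ay":0,"az":0,"jaw":1},{"tx":0,"ty":-35,"tz":8,"ax":0,"ay":0,"az":0,"jaw":1},{"tx":0,"ty":0,"tz":8,"ax":0,"ay":0,"az":0,"jaw":1},{"tx":0,"ty":0,"tz":8,"ax":0,"ay":0,"az":0,"jaw":1},{"tx":0,"ty":0,"tz":0,"ax":0,"ay":0,"az":0,"jaw":1}]'
python3 -m jog '[{"tx":0,"ty":0,"tz":4,"ax":0,"ay":0,"az":0,"jaw":1},{"tx":0,"ty":0,"tz":4,"ax":0,"ay":0,"az":0,"jaw":1},{"tx":0,"ty":0,"tz":0,"ax":0,"ay":0,"az":0,"jaw":1}]'
```

```text
time_s: 23.85
eef_pos: [425.9, 179.2, 66.7]
ee_rot: [-0.001, 0.763, 0.646, 0.001]
force: [-0.1, 0.5, -0.0]
grip_width: 0.001
grip_force: 0.0
time_s: 24.22
eef_pos: [425.4, 179.4, 59.0]
ee_rot: [-0.001, 0.763, 0.646, 0.001]
force: [0.1, -0.3, 0.4]
grip_width: -0.003
grip_force: 0.0
```

```bash
for i in 1 ; do python3 -m jog '[{"tx":0,"ty":0,"tz":1.5,"ax":0,"ay":0,"az":0,"jaw":1},{"tx":0,"ty":0,"tz":1.5,"ax":0,"ay":0,"az":0,"jaw":1},{"tx":0,"ty":0,"tz":0,"ax":0,"ay":0,"az":0,"jaw":1}]'; done
python3 -m jog '[{"tx":0,"ty":0,"tz":1,"ax":0,"ay":0,"az":0,"jaw":1},{"tx":0,"ty":0,"tz":1,"ax":0,"ay":0,"az":0,"jaw":1},{"tx":0,"ty":0,"tz":0,"ax":0,"ay":0,"az":0,"jaw":1}]'
python3 -m jog '[{"tx":0,"ty":0,"tz":1,"ax":0,"ay":0,"az":0,"jaw":1},{"tx":0,"ty":0,"tz":1,"ax":0,"ay":0,"az":0,"jaw":1},{"tx":0,"ty":0,"tz":0,"ax":0,"ay":0,"az":0,"jaw":1}]'
```

```text
time_s: 24.6
eef_pos: [425.5, 179.5, 57.6]
ee_rot: [-0.0, 0.763, 0.646, 0.002]
force: [-6.9, -1.1, 19.3]
grip_width: -0.001
grip_force: 9.5
time_s: 24.98
eef_pos: [425.5, 179.5, 54.5]
ee_rot: [-0.0, 0.763, 0.646, 0.002]
force: [0.6, -0.4, 0.9]
grip_width: 0.001
grip_force: 0.6
time_s: 25.35
eef_pos: [425.2, 179.4, 51.9]
ee_rot: [-0.001, 0.763, 0.646, 0.001]
force: [0.0, -1.1, -0.0]
grip_width: -0.003
grip_force: 0.0
```

```bash
python3 -m jog '[{"tx":0,"ty":0,"tz":1,"ax":0,"ay":0,"az":0,"jaw":1},{"tx":0,"ty":0,"tz":0.7,"ax":0,"ay":0,"az":0,"jaw":1},{"tx":0,"ty":0,"tz":0,"ax":0,"ay":0,"az":0,"jaw":1}]'
python3 -m jog '[{"tx":0,"ty":0,"tz":-30,"ax":0,"ay":0,"az":0,"jaw":1},{"tx":0,"ty":0,"tz":-60,"ax":0,"ay":0,"az":0,"jaw":1},{"tx":-40,"ty":-40,"tz":-50,"ax":0,"ay":0,"az":0,"jaw":1},{"tx":-60,"ty":-15,"tz":0,"ax":0,"ay":0,"az":0,"jaw":1},{"tx":-60,"ty":-10,"tz":0,"ax":0,"ay":0,"az":0,"jaw":1}]'
python3 -m jog '[{"tx":-60,"ty":-15,"tz":0,"ax":0,"ay":0,"az":0,"jaw":1},{"tx":-60,"ty":0,"tz":0,"ax":0,"ay":0,"az":0,"jaw":1},{"tx":0,"ty":0,"tz":0,"ax":0,"ay":0,"az":0,"jaw":1}]'
python3 - <<'E'
from h import *
c,s=np.cos(-.161),np.sin(-.161)
for n in("side","top"):
    k=capture(n); P=cloud(k); L=(P[...,:2]-[499,168])@np.array([[c,-s],[s,c]])
    m=(k["depth"]>0)&(abs(L[...,1])<90)&(abs(L[...,0])<60)&(P[...,2]<150)
    a=np.polyfit(L[m][:,0],P[m][:,2],1); print(n,m.sum(),"slope",-a[0],"z",a[1])
    cv2.imwrite(f"pics/i_{n}.png",cv2.resize(k["color"][130:330,120:370,::-1],None,fx=2.5,fy=2.5))
E
```

```text
time_s: 25.72
eef_pos: [425.3, 179.5, 50.8]
ee_rot: [-0.001, 0.763, 0.646, 0.001]
force: [-2.1, -0.9, 6.3]
grip_width: -0.001
grip_force: 3.0
time_s: 26.35
eef_pos: [341.6, 36.6, 181.7]
ee_rot: [0.0, 0.763, 0.647, 0.002]
force: [1.1, -0.8, -0.4]
grip_width: -0.002
grip_force: 0.0
time_s: 26.72
eef_pos: [307.3, -81.9, 181.2]
ee_rot: [-0.0, 0.766, 0.643, 0.001]
force: [0.4, 0.1, 0.0]
grip_width: -0.001
grip_force: 0.0
side 4240 slope -0.005076807690926282 z 51.220009846837755
top 4227 slope -0.0037420605315768092 z 52.45372520844624
```

View pics/i_side.png

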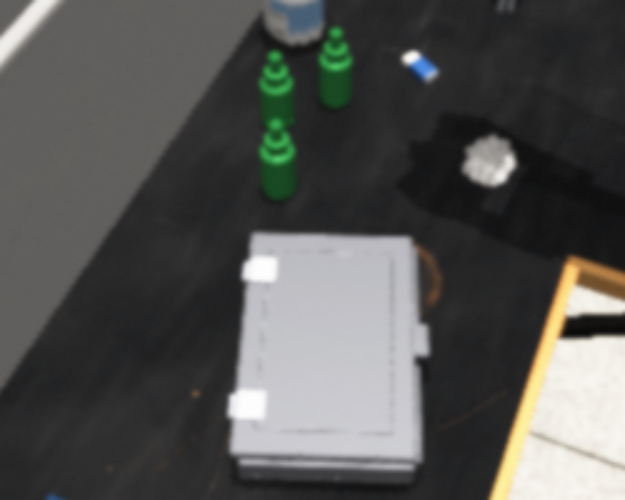

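The lid is shut flush at (330,345) with its tab over the catch at (422,340). The robot is clear and the other things on the bench haven't moved, so I'm handing in.

```bash
python3 -c "
from rig import finish_job; print(finish_job())"
```

```text
the job is handed in; nothing more can be done
None
```

The pen and the bottle are packed in the case, the lid is closed flush under its catch, and the job was handed in at about 27 s; the hand-in returned no verdict.

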